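Screw home an engine's strainer plug through the skid plate with a hex key

TASK

Take the red-handled hex key out of its wooden block, feel for the hex socket of the steel plug below the round access hole in the engine's skid plate, and seat the key fully in it, pressing only gently. Turn the plug clockwise (seen from above) in regrasped quarter turns until it just comes home against its stop, without straining it further, then let go and leave the key standing in the plug. Leave the spray can, the tape roll and the spanner alone.

Things in the scene. Friction and masses are not known exactly. Their poses are not given: they have to be found in the camera images.
- access (a point): centre of the round access hole (58 mm wide) in the skid plate, in the plate's top face; z up, x and y as the case. 15 mm below lies the flat face of a steel plug with an upright hex socket 23.5 mm across flats, 26 mm deep. The socket's centre lies 5 mm off this point, in any direction, its hex at any angle; neither is reported: find them by touch
- case: upturned aluminium engine case, fixed to the bench, 200 x 220 mm, with a grey skid plate (208 x 228 x 4 mm) on it, top 85 mm above the bench. Origin: centre of its underside. The plug under the access hole fills all that is seen through it; it neither shifts nor springs; more than 80 N of contact force on it does damage
- plug (a joint): turn of the plug in rad, growing clockwise seen from above; starts between 0 and 0.5, hard stop (home) at 4.2. Needs about 0.08 N m to turn, stays where left, does not rise or sink as it turns; stop turning when the stop is felt, straining on (over about 0.3 N m) does damage. Its zero is not tied to any known direction of the hex
- key_grip (a point): centre of the hex key's red grip: square section 26 x 26 mm, 45 mm tall, faces square to the key's x and y; z points up the shank. The key (0.2 to 0.31 kg, 120 mm long) stands tip down in the holder. Grip two opposite faces from above; the key can lean a few degrees in holder or socket
- key_tip (a point): centre of the key's flat lower end, 97.5 mm below the grip's centre. Going up: a blunt cone, 16 mm wide at the end, 21 mm wide 6 mm higher; from 6 to 40 mm a hexagon 22 mm across flats (two flats face the key's +x and -x); to 75 mm a round shank 16 mm wide; then the grip. Fully seated it lies 41 mm below the access point and stands by itself
- holder: fixed wooden block, 90 x 90 x 45 mm, origin at the centre of its underside, with an upright round hole (29 mm wide, 30 mm deep) in its middle, in which the key stands
- spray_can: upright spray can, 60 mm wide, 160 mm tall, origin at the centre of its underside; do not disturb
- tape_roll: black tape roll lying flat, 90 mm wide, 24 mm high, origin at the centre of its underside; do not disturb
- spanner: steel spanner lying flat, 180 mm long, origin on its underside; do not disturb
Mind the look-alikes: they are no part of the job. Of the things that look like the part that bears key_grip, the smallest one is meant.

How it is judged:
On the way, in this order (a step that is already met when the one before it is completed fails the run):
1. the key is fully seated in the plug's socket, before the plug has been turned home (z of key_tip in the frame of access below -0.036 m and horizontal distance between key_tip and access below 0.014 m and value of joint plug below 3 rad), for 0.2 s.
2. with the key in it, the plug is turned clockwise to its stop (value of joint plug above 4.08 rad and z of key_tip in the frame of access below -0.036 m), for 0.2 s.
At the end, for the whole second after the job is handed in: the plug is within 0.12 rad of its stop (joint above 4.08), the key stands still in its socket, its tip at least 36 mm below the skid plate's top (5 mm short of the bottom at most), leaning less than 0.2 rad, and is let go (all of step 2 and horizontal distance between key_tip and access below 0.014 m and angle between key_tip's own z axis and vertical below 0.2 rad and linear speed of key below 0.02 m/s); the robot touches nothing.
It fails at once if the engine or its plug is strained: contact force (summed over the hex's corners) above 80 N (contact force between case and anything else above 80 N).
It fails at once if the spray can is disturbed (distance of spray_can from where it was at the start of the episode above 0.02 m or angle between spray_can's own z axis and vertical above 0.3 rad).
It fails at once if the tape roll is disturbed (distance of tape_roll from where it was at the start of the episode above 0.02 m).
It fails at once if the spanner is disturbed (distance of spanner from where it was at the start of the episode above 0.02 m).
It also fails if it takes over 72 s, if anything falls off the work surface, if the arm or the gripper's body presses on something with over 40 N, if the wrist force passes 120 N, or if a joint passes its speed limit or range.

ROBOT

A 6-joint arm with a two-finger parallel gripper is mounted at the origin on the work surface. World frame = base frame: x ahead of the robot, y to its left, z up, the work surface at z = 0. Lengths are in m, angles in rad, forces in N, time in s.
With the tool pointing down it reaches from about 0.35 to 0.975 m from the base axis. Payload 17.4 kg.
Tool frame: the origin (TCP) lies midway between the tips of the shut fingers; the grasp point (between the pads) lies behind it (robot.pinch_z is the x of the grasp point in the tool frame, in m); x points along the fingers, y is the direction in which the jaws open and shut, and the axes are right-handed (so a half turn about x gives the same grasp; the last joint's range is limited). The gripper opens to 85 mm and grips with 20 to 120 N. Pads are 22 mm wide; open, the fingers measure 114 mm over their backs; the gripper's body (76 mm by 85 mm) begins 54 mm behind the grasp point. The pads swing forward as they close: fully open they stand 13 mm farther back than shut.
Start: joints at [-1.191, 0.116, 1.442, -0, 1.584, -0.038], TCP at [0.274, -0.617, 0.231] pointing down, gripper open.
Joint ranges: [-2.83, 2.83], [-0.83, 2.19], [0.07, 2.5], [-1.14, 4.28], [0.01, 3], [-2.97, 2.97]. Speed limits (rad/s): [1.89, 1.89, 2.22, 3.14, 3.14, 3.14].

INTERFACE

Orientations are given as a unit quaternion [w, x, y, z].
In Python, from workcell import robot gives the robot as it stands.
- The arm moves only by the shell command python3 -m jog 'ROWS' [OPENING]. ROWS is JSON, a list of rows, each a list of 6 numbers: the shift along the tool's x, y, z normalised to -1 to 1, where 1 is 0.2 m, then the turn, a rotation vector about the tool's x, y, z normalised to -1 to 1, where 1 is 0.5 rad. A call has 1 to 20 rows; each row is the pose to reach, as a shift and turn from the pose commanded when the call began, along the tool's axes at that moment; what a row does not reach only later rows make up. A row lasts 1/12 s, in which the tool goes at most 41.7 mm and 7.16 degrees, less where a joint would pass 70% of its speed; a pose out of reach is approached as far as the arm can. A call with a number of a shift or a turn outside -1 to 1 is refused whole. A call with a gripper value outside its range is refused whole. OPENING is the closure, from -1 (fully open) to 1 (shut), so that 0 is half open, set as the call begins (- or left out, the last holds). The fingers move at their own pace and stop on an object; the grip force is fixed at half the most. Time passes only in rows, so rows that repeat a pose let the fingers close. It gives the time, the measured TCP pose, the force and the opening at its end, in the units of the state.
- robot.observe(): the state, without advancing time (a new reading comes with each control period).
- robot.capture(name): name is "scene" or "side" or "wrist"; returns a dict with "pixels" (420x560x3 uint8, red, green, blue), "mtx" (3x3 intrinsics, pixels), "extrinsics" (4x4, takes a point from camera to world coordinates). Camera axes: x right, y up, looking along -z (the intrinsics and any distortion apply to the point x, -y, -z); pixel columns grow to the right and rows downward; lengths in m; the calibration is good to about 2 mm. A picture is of the moment at which its call begins. There is no depth.
- robot.sign_off(): hands the job in, once; it reports no verdict.
The state is a dict: "t": time; "joint_pos": joint angles; "joint_vel": joint speeds; "effort": joint torques, N m; "ee_pos": TCP position; "eef_rot": TCP orientation; "contact_force": force on the tool from outside, world axes, zero at the start; "torque": the same for the moment, N m; "finger_gap": opening from 0.0 (shut) to 1.0 (fully open).
Only numpy, scipy, OpenCV 4.12 (cv2) and the standard library are available. Lean on these libraries where they do the work, as an engineer would, in place of code of your own. Each camera call takes 0.05 s, during which the arm holds its last target.

## Working session

There is one attempt and no reset: what is moved stays moved. The work goes in short steps, Python scripts to look and compute and a shell command to move; the robot and the scene stay as the last step left them, time stands still between calls to the robot, and variables do not carry over. Pictures are saved under pics/ and viewed, and the job is handed in when it is done.

```bash
ls; mkdir -p pics
python3 - <<'E'
from workcell import robot
import cv2
print(robot.pinch_z); print(robot.observe())
for n in ("scene","side","wrist"):
    c=robot.capture(n); cv2.imwrite(f"pics/{n}0.png",c["pixels"][:,:,::-1]); print(n,c["mtx"].tolist(),c["extrinsics"].round(4).tolist())
E
```

```text
pics
-0.0187
{'t': 0.0, 'joint_pos': array([-1.19080352e+00,  1.16505214e-01,  1.44225841e+00,  3.27843190e-05,
        1.58400480e+00, -3.78120144e-02]), 'joint_vel': array([-5.44408562e-05,  5.71653609e-04,  2.32344708e-03, -6.94481366e-04,
        1.17886384e-03,  6.58269301e-04]), 'effort': array([ 3.03612418e-03, -7.31994939e+01, -6.32490563e+01,  8.23004734e-05,
        6.40314494e-03,  5.74439142e-06]), 'ee_pos': array([ 0.27380823, -0.61676666,  0.23055346]), 'eef_rot': array([-0.14623277, -0.69167416, -0.14705598,  0.69179287]), 'contact_force': array([ 0.13715358,  0.50423042, -0.62285704]), 'torque': array([ 0.02341957, -0.00462966,  0.00388919]), 'finger_gap': 0.9975104933489696}
scene [[415.6243906239159, 0.0, 275.5545833264176], [0.0, 415.6243906239159, 209.14695786291173], [0.0, 0.0, 1.0]] [[0.2961, -0.5603, 0.7735, 1.4434], [0.9552, 0.1738, -0.2397, -0.2995], [-0.0002, 0.8098, 0.5867, 0.7722], [0.0, 0.0, 0.0, 1.0]]
side [[385.24200678302697, 0.0, 282.8034340229384], [0.0, 385.24200678302697, 207.9101183378335], [0.0, 0.0, 1.0]] [[-0.9977, 0.0431, -0.0528, 0.4868], [-0.0679, -0.562, 0.8244, 0.7579], [0.0059, 0.826, 0.5636, 0.6408], [0.0, 0.0, 0.0, 1.0]]
wrist [[313.6930463852413, 0.0, 279.4978427589755], [0.0, 313.6930463852413, 216.1514363550024], [0.0, 0.0, 1.0]] [[0.4054, 0.8753, 0.2637, 0.3421], [-0.9142, 0.3884, 0.1161, -0.5876], [-0.0008, -0.2881, 0.9576, 0.3735], [0.0, 0.0, 0.0, 1.0]]
```

View pics/scene0.png

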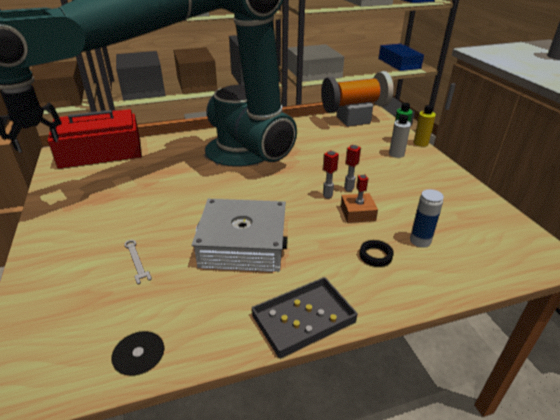

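View pics/side0.png

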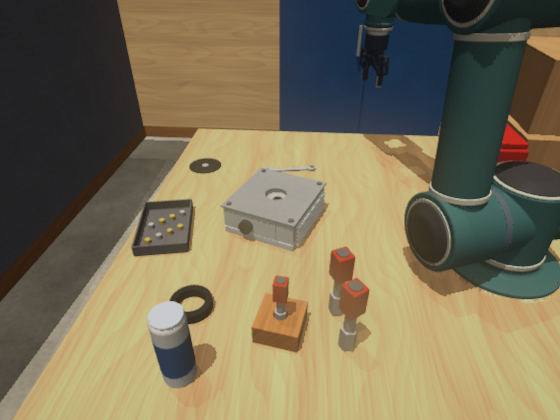

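View pics/wrist0.png

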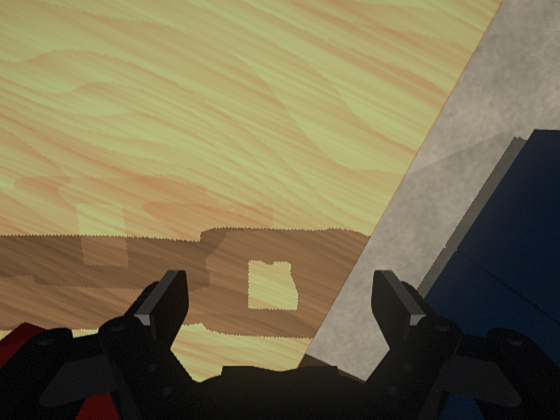

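Candidates for the key are all red handles. In the scene view they are (330,163) free-standing and large, (353,155) free-standing and large, and (362,185) small and in the wooden block. In the side view the same three are at (342,265), (354,298) and (281,290). I choose the small one in the block and check it in a crop.

```bash
cat > h.py <<'E'
import numpy as np, cv2
from workcell import robot
from scipy.spatial.transform import Rotation as R
def ray(c,u,v):
    K=np.array(c["mtx"]);E=np.array(c["extrinsics"])
    d=np.array([(u-K[0,2])/K[0,0],-(v-K[1,2])/K[1,1],-1.])
    return E[:3,3],E[:3,:3]@d
def onz(c,u,v,z):
    o,d=ray(c,u,v); return o+d*(z-o[2])/d[2]
def proj(c,p):
    K=np.array(c["mtx"]);E=np.array(c["extrinsics"])
    q=E[:3,:3].T@(np.array(p)-E[:3,3]); return K[0,0]*q[0]/-q[2]+K[0,2],K[1,1]*q[1]/q[2]+K[1,2]
def tri(c1,p1,c2,p2):
    A=[];b=[]
    M=np.zeros((3,3));v=np.zeros(3)
    for c,p in((c1,p1),(c2,p2)):
        o,d=ray(c,*p);d=d/np.linalg.norm(d);P=np.eye(3)-np.outer(d,d);M+=P;v+=P@o
    return np.linalg.solve(M,v)
def tool(s=None):
    s=s or robot.observe(); q=s["eef_rot"]; return np.array(s["ee_pos"]),R.from_quat([q[1],q[2],q[3],q[0]])
def red(im):
    h=cv2.cvtColor(im,cv2.COLOR_RGB2HSV); return (((h[:,:,0]<6)|(h[:,:,0]>174))&(h[:,:,1]>150)&(h[:,:,2]>60)).astype(np.uint8)
def save(n,im,box=None,k=1):
    if box: x0,y0,x1,y1=box; im=im[y0:y1,x0:x1]
    im=cv2.resize(im,None,fx=k,fy=k,interpolation=cv2.INTER_CUBIC); cv2.imwrite("pics/"+n,im[:,:,::-1])
E
python3 - <<'E'
from h import *
a=robot.capture("scene");b=robot.capture("side")
A=cv2.resize(a["pixels"][130:280,180:400],None,fx=3,fy=3);B=cv2.resize(b["pixels"][160:360,215:375],None,fx=3.,fy=3.)
save("cropA.png",A);save("cropB.png",B)
for c in(a,b):
    n,l,s,ce=cv2.connectedComponentsWithStats(red(c["pixels"]))
    print([(s[i].tolist(),ce[i].round(1).tolist()) for i in range(1,n) if s[i,4]>20])
E
```

```text
[([47, 109, 92, 59, 3961], [94.7, 138.4]), ([348, 147, 12, 19, 113], [354.8, 154.9]), ([325, 153, 13, 20, 135], [332.5, 161.1]), ([358, 176, 10, 16, 100], [362.4, 183.4])]
[([498, 124, 31, 38, 760], [512.6, 146.3]), ([346, 253, 9, 7, 24], [350.1, 256.4])]
```

View pics/cropA.png

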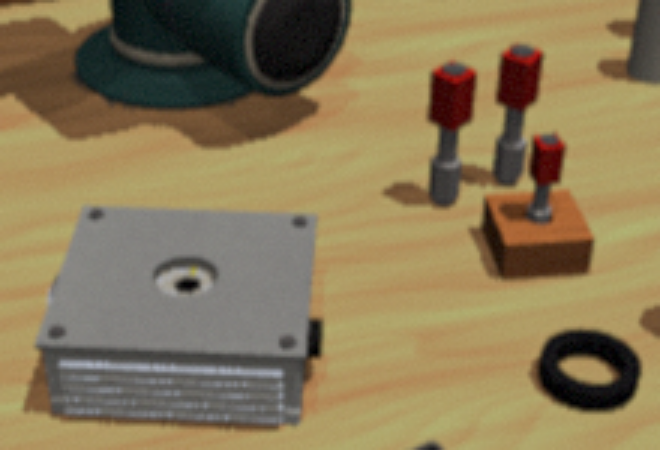

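View pics/cropB.png

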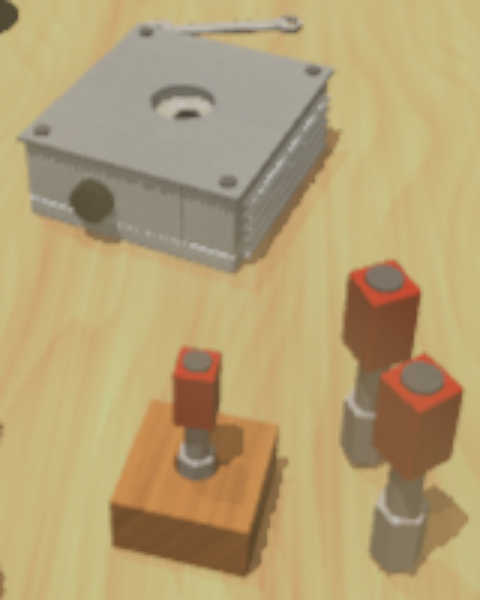

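The crops show the small red grip standing in the orange-brown block (scene (362.7,176.7) top, side (281,281)). The other two are larger and free-standing. The plate hole is at about scene (242,221) and side (276,195), with a dark socket visible inside it.

Run:
```python
from h import *
a=robot.capture("scene");b=robot.capture("side")
print("key top",tri(a,(362.7,176.7),b,(280.7,280.7)),onz(a,362.7,176.7,.135),onz(b,280.7,280.7,.135))
# key corners at top in side: 
for p in[(178,351),(221,350),(217,374),(175,374)]:print(onz(b,215+p[0]/3,160+p[1]/3,.135))
print("hole",tri(a,(242,221.3),b,(276,194.7)),onz(a,242,221.3,.085),onz(b,276,194.7,.085))
for p in[(84,207),(317,213),(302,358),(38,347)]:print("plateA",onz(a,180+p[0]/3,130+p[1]/3,.085))
for p in[(140,24),(333,72),(240,198),(20,138)]:print("plateB",onz(b,215+p[0]/3,160+p[1]/3,.085))
print("socket",onz(a,180+188/3,130+284/3,.07),onz(b,215+186/3,160+114/3,.07))
for p in[(158,402),(278,427),(247,533+0),(113,502)]:print("holder",onz(b,215+p[0]/3,160+p[1]/3,.045))
for p in [(342,280),(354,290)]: print(p,onz(b,*p,.18))
p,r=tool();print(p,r.as_matrix().round(3))
```

```text
key top [0.52235808 0.25316789 0.13419217] [0.52420044 0.25252392 0.135     ] [0.52199119 0.25346623 0.135     ]
[0.53438817 0.24487537 0.135     ]
[0.50806827 0.24205854 0.135     ]
[0.5093428  0.26249638 0.135     ]
[0.53451518 0.26435528 0.135     ]
hole [ 0.56150373 -0.12135972  0.08247125] [ 0.5640172  -0.12216178  0.085     ] [ 0.56142333 -0.11663103  0.085     ]
plateA [ 0.43079361 -0.19197525  0.085     ]
plateA [0.50761454 0.02114485 0.085     ]
plateA [ 0.70378416 -0.05702233  0.085     ]
plateA [ 0.6250601 -0.2640323  0.085    ]
plateB [ 0.61692475 -0.26322001  0.085     ]
plateB [ 0.42552947 -0.18367373  0.085     ]
plateB [0.50449371 0.01946397 0.085     ]
plateB [ 0.69637713 -0.05168495  0.085     ]
socket [ 0.56008319 -0.12007686  0.07      ] [ 0.55932643 -0.12366278  0.07      ]
holder [0.55235129 0.20377871 0.045     ]
holder [0.46954143 0.22024214 0.045     ]
holder [0.48724156 0.30652402 0.045     ]
holder [0.57212898 0.28947264 0.045     ]
(342, 280) [0.41703016 0.289189   0.18      ]
(354, 290) [0.39894946 0.31046385 0.18      ]
[ 0.27383892 -0.61691986  0.23116057] [[-0.     0.406 -0.914]
 [ 0.    -0.914 -0.406]
 [-1.    -0.     0.   ]]
```

```bash
cat >> h.py <<'E'
def plan(P,yaw=None,down=True):
    """shift/turn in jog units from measured pose to TCP P with tool y at world angle yaw (deg), pointing down"""
    p,r=tool(); M=r.as_matrix()
    s=M.T@(np.array(P)-p)/.2
    if yaw is None: t=np.zeros(3)
    else:
        a=np.radians(yaw); y=np.array([np.cos(a),np.sin(a),0]); x=np.array([0,0,-1.]); T=np.c_[x,y,np.cross(x,y)]
        t=R.from_matrix(M.T@T).as_rotvec()/.5
    print("t",round(robot.observe()["t"],2),"tcp",p.round(4),"yaw",np.degrees(np.arctan2(M[1,1],M[0,1])).round(2),"shift",s.round(3),"turn",t.round(3))
E
python3 -c "
from h import *
plan((.522,.253,.25),5)"
```

```text
t 0.35 tcp [ 0.2738 -0.6169  0.2312] yaw -66.06 shift [-0.094 -3.472 -2.899] turn [-2.481 -0.     0.   ]
```

```bash
python3 -m jog '[[-0.1,-1,-0.83,-0.9,0,0],[-0.1,-1,-0.83,-0.9,0,0],[-0.1,-1,-0.83,-0.9,0,0],[-0.1,-1,-0.83,-0.9,0,0],[-0.1,-1,-0.83,-0.9,0,0],[-0.1,-1,-0.83,-0.9,0,0],[-0.1,-1,-0.83,-0.9,0,0]]'; python3 -c "
from h import *
plan((.522,.253,.25),5)"
```

```text
t: 0.93
ee_pos: [0.3454, -0.3629, 0.2525]
eef_rot: [0.298, 0.642, 0.298, -0.641]
contact_force: [-1.5, 0.2, 0.5]
finger_gap: 1.003
t 0.93 tcp [ 0.3454 -0.3629  0.2525] yaw -40.15 shift [ 0.012 -1.311 -2.923] turn [-1.576  0.    -0.004]
```

```bash
python3 -m jog '[[0,-0.45,-1,-0.8,0,0],[0,-0.45,-1,-0.8,0,0],[0,-0.45,-1,-0.8,0,0],[0,-0.45,-1,-0.8,0,0],[0,-0.45,-1,-0.8,0,0],[0,-0.45,-1,-0.8,0,0],[0,-0.45,-1,-0.8,0,0]]'; python3 -c "
from h import *
plan((.522,.253,.25),5)"
```

```text
t: 1.52
ee_pos: [0.4057, -0.1538, 0.2516]
eef_rot: [0.42, 0.569, 0.42, -0.569]
contact_force: [-0.3, -0.6, -0.5]
finger_gap: 0.998
t 1.52 tcp [ 0.4057 -0.1538  0.2516] yaw -17.15 shift [ 0.009 -0.044 -2.115] turn [-0.773 -0.    -0.002]
```

```bash
python3 -m jog '[[0,-0.02,-1,-0.77,0,0],[0,-0.02,-1,-0.77,0,0],[0,-0.02,-1,-0.77,0,0],[0,-0.02,-1,-0.77,0,0],[0,-0.02,-1,-0.77,0,0],[0,-0.02,-1,-0.77,0,0]]'; python3 -c "
from h import *
plan((.522,.253,.22),5)
c=robot.capture('wrist');save('w1.png',c['pixels'])"
```

```text
t: 2.02
ee_pos: [0.462, 0.0394, 0.251]
eef_rot: [0.521, 0.478, 0.521, -0.478]
contact_force: [-0.1, -1.4, 0.1]
finger_gap: 1.001
t 2.02 tcp [0.462  0.0394 0.251 ] yaw 4.89 shift [ 0.156  0.39  -1.039] turn [-0.004 -0.002  0.001]
```

View pics/w1.png

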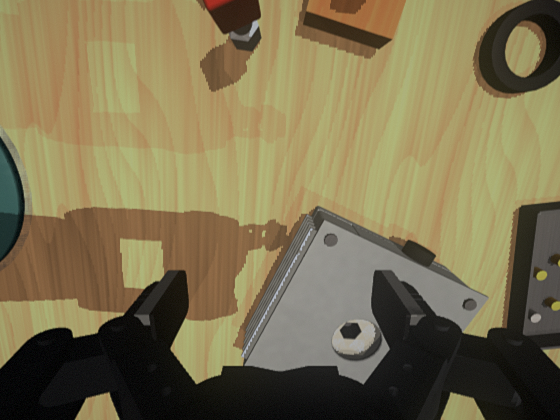

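The wrist view shows the plug through the hole at about (357,339), with the dark hex socket near (350,330). The holder edge is at the top, around (350,20).

Run:
```python
from h import *
c=robot.capture('wrist');save('w1c.png',c['pixels'],(310,300,400,375),8)
```

```text
(no output)
```

View pics/w1c.png

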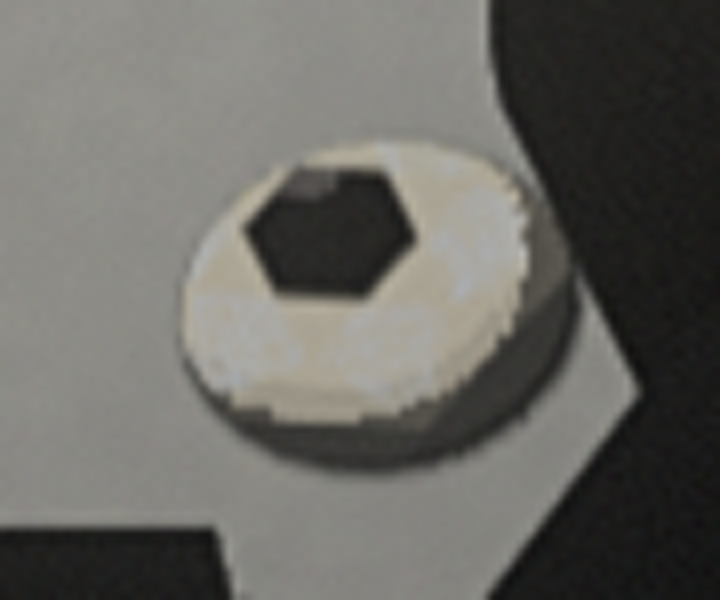

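```bash
python3 -m jog '[[0.1,0.39,-0.8,0,0,0],[0.1,0.39,-0.8,0,0,0],[0.1,0.39,-0.8,0,0,0],[0.1,0.39,-0.8,0,0,0],[0.1,0.39,-0.8,0,0,0],[0.1,0.39,-0.8,0,0,0]]'; python3 -c "
from h import *
plan((.522,.253,.22),5)
c=robot.capture('wrist');save('w2.png',c['pixels'])"
```

```text
t: 2.62
ee_pos: [0.5266, 0.2023, 0.23]
eef_rot: [0.52, 0.478, 0.521, -0.48]
contact_force: [0.7, -0.6, -0.3]
finger_gap: 1.002
t 2.62 tcp [0.5266 0.2023 0.23  ] yaw 4.73 shift [ 0.05  -0.002 -0.254] turn [-0.009  0.001  0.004]
```

View pics/w2.png

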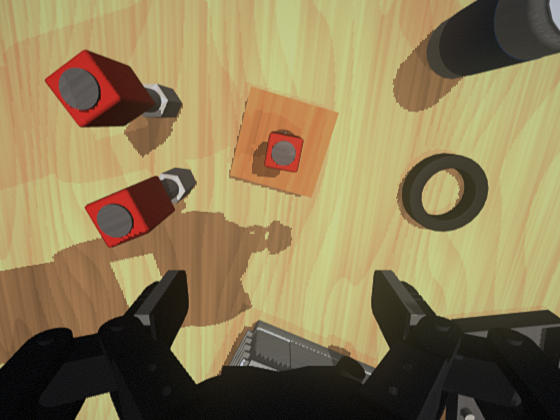

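Wrist view now: small key grip at (284,152) in the block at (284,140), big keys at (85,90) and (115,218), tape roll at (445,190). I measure the grip's position and yaw, and the hole and hex from the previous picture.

Run:
```python
from h import *
c=robot.capture('wrist');save('w2c.png',c['pixels'],(225,80,345,200),5)
p,r=tool();T=np.eye(4);T[:3,:3]=r.as_matrix();T[:3,3]=p
X=np.linalg.inv(T)@np.array(c["extrinsics"]);print(X.round(4).tolist());np.save("X.npy",X)
a=np.radians(4.89);y=np.array([np.cos(a),np.sin(a),0]);x=np.array([0,0,-1.])
T0=np.eye(4);T0[:3,:3]=np.c_[x,y,np.cross(x,y)];T0[:3,3]=[.462,.0394,.251]
w=dict(mtx=c["mtx"],extrinsics=T0@X)
H=np.array([onz(w,310+u/8,300+v/8,.07) for u,v in[(292,167),(383,168),(416,236),(366,300),(277,296),(244,231)]])
print("hex",H[:,:2].round(4).tolist(),H.mean(0).round(4))
rr=H[:,:2]-H[:,:2].mean(0);ang=np.degrees(np.arctan2(rr[:,1],rr[:,0]))
print("r",np.hypot(*rr.T).round(4),"vertex ang mod60",(ang%60).round(1))
# hole top rim ellipse points
pts=np.array([(183,300),(200,370),(260,435),(370,474),(470,455),(540,400),(578,320),(565,235),(530,185),(430,143),(370,143),(300,160),(230,205),(193,255)],float)
W=np.array([onz(w,310+u/8,300+v/8,.085)[:2] for u,v in pts]);
A=np.c_[2*W,np.ones(len(W))];s=np.linalg.lstsq(A,(W**2).sum(1),rcond=None)[0];print("hole",s[:2],np.sqrt(s[2]+s[0]**2+s[1]**2),(np.hypot(*(W-s[:2]).T)).round(4))
m=red(c["pixels"]);n,l,st,ce=cv2.connectedComponentsWithStats(m);print([(st[i].tolist(),ce[i]) for i in range(1,n) if st[i,4]>30])
```

```text
[[0.0009, 0.2883, -0.9575, -0.1423], [1.0, -0.0007, 0.0007, 0.0015], [-0.0005, -0.9575, -0.2883, -0.0735], [0.0, 0.0, 0.0, 1.0]]
hex [[0.5564, -0.1078], [0.57, -0.1068], [0.5768, -0.1181], [0.571, -0.1301], [0.5574, -0.1305], [0.5508, -0.1195]] [ 0.5637 -0.1188  0.07  ]
r [0.0133 0.0135 0.0131 0.0135 0.0133 0.0129] vertex ang mod60 [3.7 2.7 2.9 2.9 1.8 3.1]
hole [ 0.56841903 -0.12027489] 0.028710597249365172 [0.0291 0.028  0.0275 0.0289 0.0295 0.0289 0.0286 0.0284 0.0288 0.0285
 0.0283 0.0287 0.0292 0.0295]
[([46, 48, 96, 77, 2633], array([96.65742499, 82.95670338])), ([265, 131, 39, 39, 664], array([283.77710843, 149.26054217])), ([86, 176, 88, 69, 2172], array([132.48618785, 208.81353591]))]
```

View pics/w2c.png

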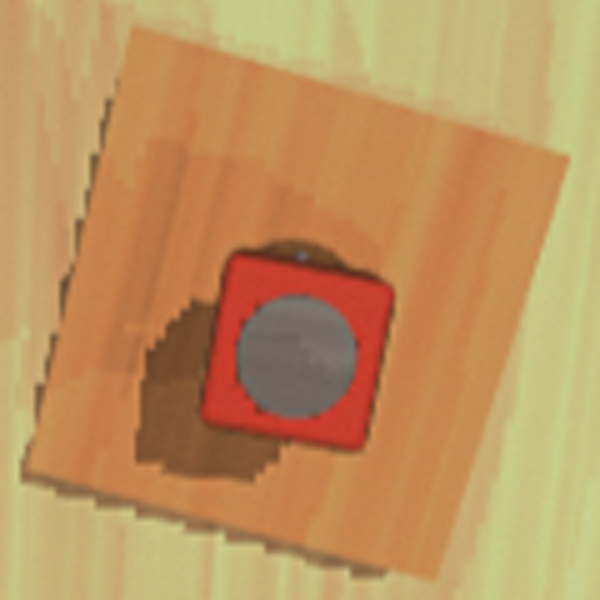

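Run:
```python
from h import *
c=robot.capture('wrist')
P=[onz(c,225+u/5,80+v/5,.135) for u,v in[(230,250),(395,284),(365,450),(202,420)]]
for i in range(4):
    d=P[(i+1)%4]-P[i];print(np.linalg.norm(d).round(4),np.degrees(np.arctan2(d[1],d[0])).round(1))
print(np.mean(P,0),onz(c,225+297/5,80+356/5,.135))
print("holder",np.mean([onz(c,225+u/5,80+v/5,.045) for u,v in[(135,30),(568,155),(435,580),(25,470)]],0))
plan((.522,.253,.11),-5)
```

```text
0.0248 -6.6
0.0249 -94.7
0.0252 174.2
0.0252 84.5
[0.52664322 0.25271719 0.135     ] [0.52653815 0.2521661  0.135     ]
holder [0.52652541 0.25183928 0.045     ]
t 2.77 tcp [0.5259 0.2    0.2314] yaw 4.61 shift [ 0.607  0.002 -0.266] turn [ 0.335  0.001 -0.   ]
```

```bash
python3 -m jog '[[0.1,0.014,-0.15,0.2,0,0],[0.2,0.014,-0.263,0.353,0,0],[0.3,0.014,-0.263,0.353,0,0],[0.4,0.014,-0.263,0.353,0,0],[0.5,0.014,-0.263,0.353,0,0],[0.6,0.014,-0.263,0.353,0,0],[0.66,0.014,-0.263,0.353,0,0],[0.677,0.014,-0.263,0.353,0,0],[0.677,0.014,-0.263,0.353,0,0],[0.677,0.014,-0.263,0.353,0,0]]'; python3 -c "
from h import *
plan((.5245,.2527,.096),-5.5);print(robot.observe()['torque'])
c=robot.capture('wrist');save('w3.png',c['pixels'])"
```

```text
t: 3.6
ee_pos: [0.5246, 0.2541, 0.0972]
eef_rot: [0.476, 0.524, 0.475, -0.523]
contact_force: [0.3, 0.2, -0.3]
finger_gap: 0.997
t 3.6 tcp [0.5246 0.2541 0.0972] yaw -5.46 shift [0.006 0.    0.007] turn [ 0.001 -0.001 -0.002]
[ 0.09932216 -0.00329513  0.00076867]
```

View pics/w3.png

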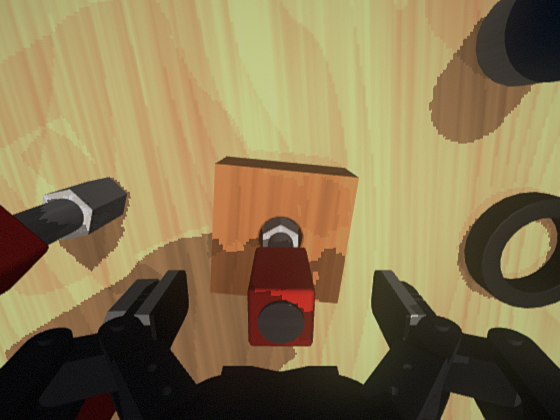

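The key stands between the open fingers, centred at (281,320). The hex collar is visible at (281,234).

Run:
```python
from h import *
c=robot.capture('wrist');save('w3c.png',c['pixels'],(240,205,330,265),8)
p,r=tool()
print("disc centre",onz(c,281,322,.135))
g=onz(c,281,322,.135)
```

```text
disc centre [0.52627145 0.25239663 0.135     ]
```

View pics/w3c.png

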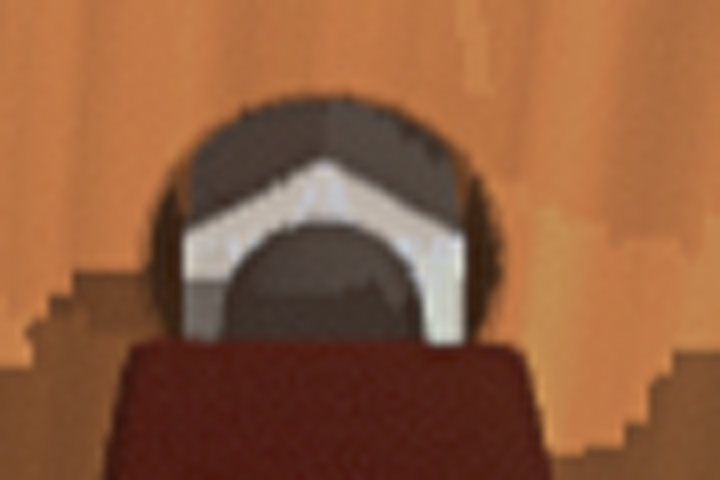

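```bash
python3 -m jog '[[0.005,0,0.006,0,0,0],[0.005,0,0.006,0,0,0],[0.005,0,0.006,0,0,0],[0.005,0,0.006,0,0,0],[0.005,0,0.006,0,0,0],[0.005,0,0.006,0,0,0],[0.005,0,0.006,0,0,0],[0.005,0,0.006,0,0,0]]' 1; python3 -c "
from h import *
plan((.5245,.2527,.25),-5.5);print(robot.observe()['torque'])
c=robot.capture('wrist');save('w4.png',c['pixels'])"
```

```text
t: 4.37
ee_pos: [0.5241, 0.2534, 0.0952]
eef_rot: [0.476, 0.523, 0.476, -0.523]
contact_force: [-0.3, -0.3, 3.7]
finger_gap: 0.299
t 4.37 tcp [0.5241 0.2534 0.0952] yaw -5.41 shift [-0.774  0.003  0.003] turn [ 0.003 -0.    -0.001]
[-0.04604067 -0.19252632 -0.08665854]
```

View pics/w4.png

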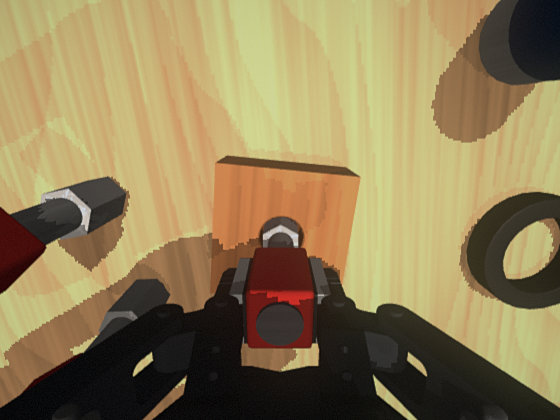

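```bash
python3 -m jog '[[-0.08,0,0,0,0,0],[-0.2,0,0,0,0,0],[-0.4,0,0,0,0,0],[-0.6,0,0,0,0,0],[-0.7,0,0,0,0,0],[-0.7,0,0,0,0,0],[-0.7,0,0,0,0,0]]'; python3 -c "
from h import *
plan((.562,-.120,.235),-27);print(robot.observe()['torque'],robot.observe()['contact_force'])
c=robot.capture('wrist');save('w5.png',c['pixels'])
c=robot.capture('side');save('s5.png',c['pixels'],(180,140,380,360),3)"
```

```text
t: 5.0
ee_pos: [0.524, 0.2534, 0.2351]
eef_rot: [0.476, 0.523, 0.476, -0.523]
contact_force: [-0.1, 0.6, -3.4]
finger_gap: 0.296
t 5.0 tcp [0.524  0.2534 0.2351] yaw -5.41 shift [-0.     0.365  1.841] turn [ 0.753 -0.001 -0.001]
[-0.04518062  0.02663847 -0.02684214] [-0.08065306  0.55456811 -3.35135685]
```

View pics/w5.png

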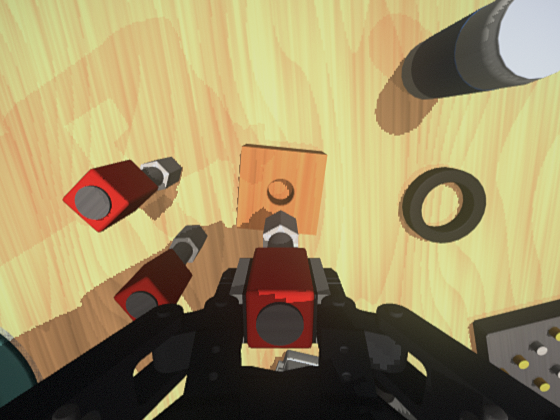

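View pics/s5.png

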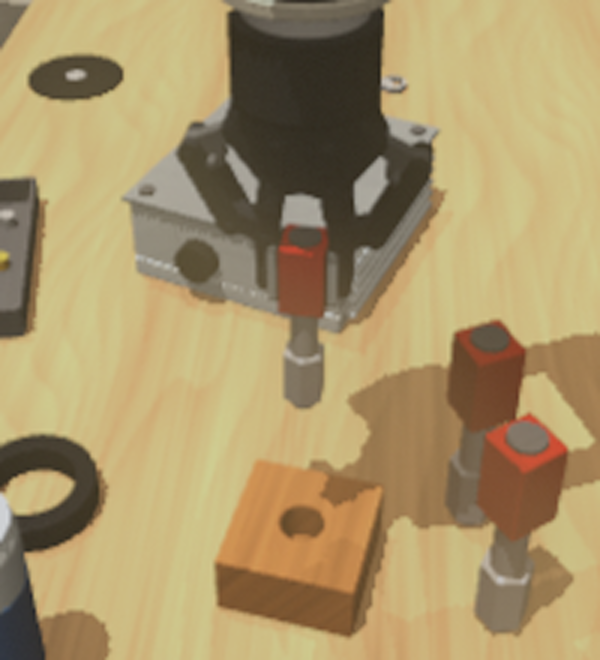

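The key is lifted and upright in the jaws (side crop (303,310)). Moving over to the engine.

```bash
python3 -c "
from h import *
c=robot.capture('wrist');p,r=tool();print('disc in tool',r.inv().apply(onz(c,281,323.5,p[2]+.0398)-p))"
python3 -m jog '[[0,0.08,0.2,0,0,0],[0,0.18,0.4,0.2,0,0],[0,0.18,0.6,0.4,0,0],[0,0.18,0.8,0.6,0,0],[0,0.18,0.92,0.75,0,0],[0,0.18,0.92,0.75,0,0]]'; python3 -c "
from h import *
plan((.562,-.120,.235),-27)"
```

```text
disc in tool [-0.03980387  0.00182551  0.00093217]
t: 5.65
ee_pos: [0.5417, 0.0628, 0.2333]
eef_rot: [-0.367, -0.603, -0.367, 0.605]
contact_force: [-1.1, -0.3, -2.3]
finger_gap: 0.301
t 5.65 tcp [0.5417 0.0628 0.2333] yaw -27.4 shift [-0.008  0.511  0.765] turn [-0.014  0.004  0.003]
```

```bash
python3 -c "
from h import *
c=robot.capture('wrist');save('w6.png',c['pixels'])"
```

```text
(no output)
```

View pics/w6.png

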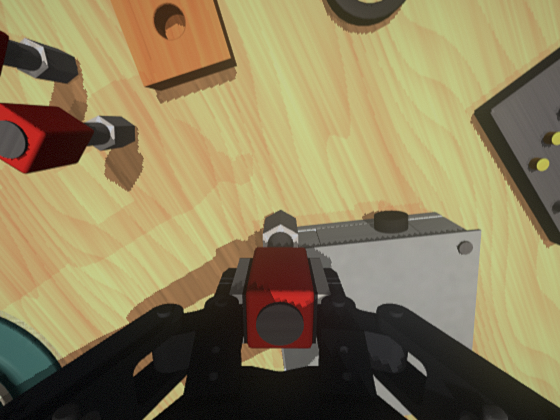

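The plate hole is hidden behind the gripper here, so I rely on the two earlier measurements.

```bash
python3 -c "
from h import *
plan((.5618,-.1188,.175),-27)"
python3 -m jog '[[0,0.1,0.15,-0.014,0,0],[0,0.25,0.37,-0.014,0,0],[0,0.38,0.57,-0.014,0,0],[0.05,0.5,0.745,-0.014,0,0],[0.15,0.505,0.755,-0.014,0,0],[0.25,0.505,0.755,-0.014,0,0],[0.29,0.505,0.755,-0.014,0,0],[0.29,0.505,0.755,-0.014,0,0],[0.29,0.505,0.755,-0.014,0,0]]'; python3 -c "
from h import *
plan((.5618,-.1188,.175),-27)
s=robot.observe();print(s['joint_pos'].round(2),s['torque'],s['contact_force'])
c=robot.capture('side');save('s7.png',c['pixels'],(200,100,360,260),3)
c=robot.capture('scene');save('a7.png',c['pixels'],(170,120,310,280),4)
c=robot.capture('wrist');save('w7.png',c['pixels'],(220,150,340,350),3)"
```

```text
t 5.7 tcp [0.5419 0.0647 0.2334] yaw -27.13 shift [0.292 0.507 0.771] turn [-0.005  0.002  0.003]
t: 6.45
ee_pos: [0.5643, -0.1125, 0.1769]
eef_rot: [-0.372, -0.601, -0.373, 0.601]
contact_force: [-0.1, 0.7, -1.3]
finger_gap: 0.297
t 6.45 tcp [ 0.5643 -0.1125  0.1769] yaw -26.4 shift [0.009 0.003 0.034] turn [0.021 0.    0.002]
[-0.24 -0.08  1.73  0.    1.49  0.22] [ 0.0309643  -0.00549114  0.01026594] [-0.1296132   0.69347261 -1.34826893]
```

View pics/s7.png

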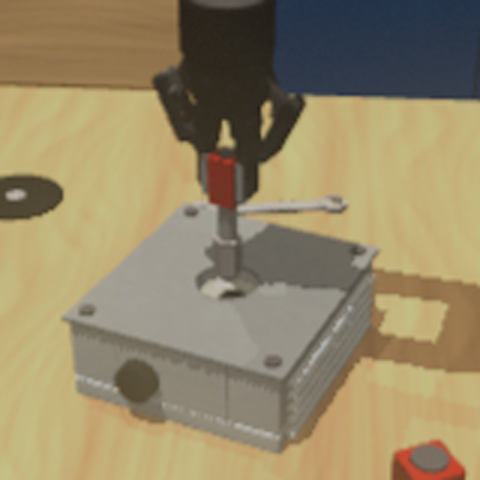

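View pics/a7.png

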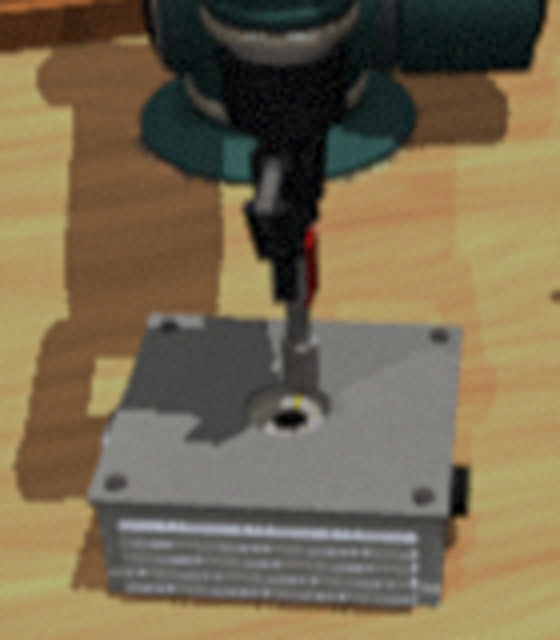

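View pics/w7.png

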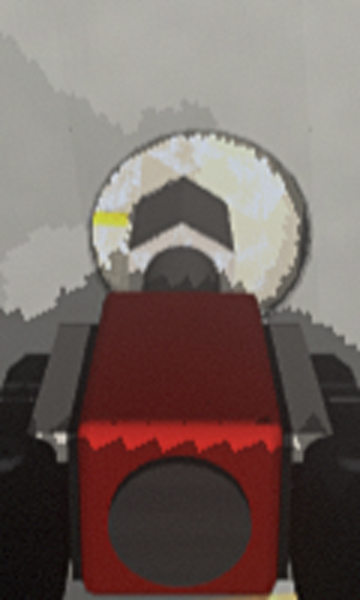

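The side view shows the tip just above the hole, about 6 mm toward +y of the target. The hex socket and a yellow mark on the plug's rim are visible. I'll correct sideways, then descend in small steps.

```bash
python3 -m jog '[[0.01,0.003,0.034,0.021,0,0],[0.03,0.003,0.034,0.021,0,0],[0.06,0.003,0.034,0.021,0,0],[0.085,0.003,0.034,0.021,0,0],[0.085,0.003,0.034,0.021,0,0],[0.085,0.003,0.034,0.021,0,0]]'; python3 -c "
from h import *
plan((.5618,-.1188,.150),-27)
s=robot.observe();print(s['torque'],s['contact_force'])
c=robot.capture('side');save('s8.png',c['pixels'],(200,100,360,260),3)
c=robot.capture('scene');save('a8.png',c['pixels'],(170,120,310,280),4)"
```

```text
t: 7.1
ee_pos: [0.5615, -0.1199, 0.1594]
eef_rot: [-0.369, -0.603, -0.369, 0.603]
contact_force: [0.1, -0.5, -1.9]
finger_gap: 0.295
t 7.1 tcp [ 0.5615 -0.1199  0.1594] yaw -27.1 shift [ 0.047 -0.001 -0.005] turn [-0.004  0.     0.002]
[-0.00056708  0.02489146 -0.0143561 ] [ 0.05107444 -0.51646264 -1.91047375]
```

View pics/s8.png

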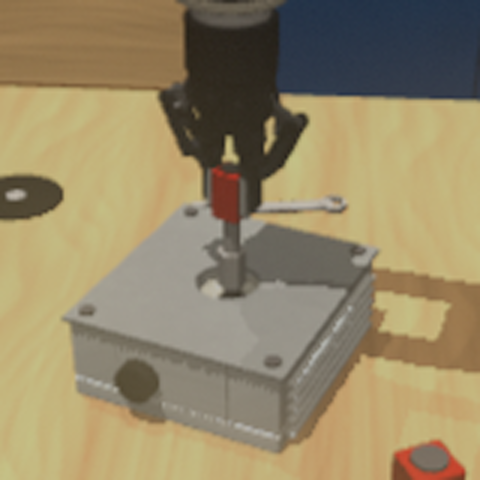

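View pics/a8.png

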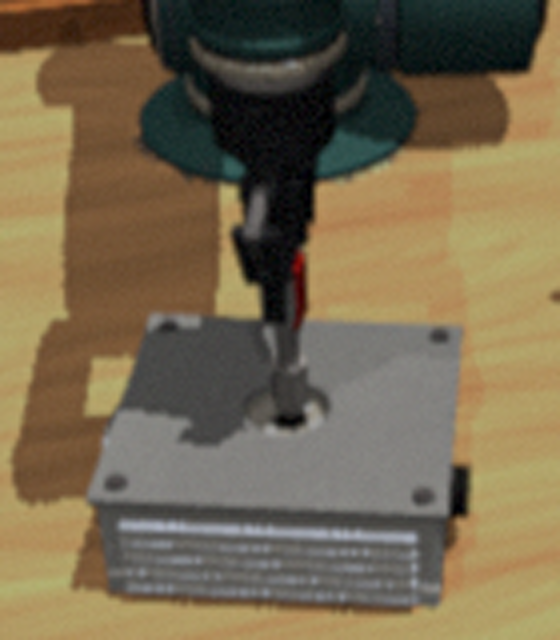

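Both views show the tip over the dark socket. Descending slowly.

```bash
python3 -m jog '[[0.01,-0.001,-0.003,0,0,0],[0.02,-0.001,-0.003,0,0,0],[0.03,-0.001,-0.003,0,0,0],[0.037,-0.001,-0.003,0,0,0],[0.043,-0.001,-0.003,0,0,0],[0.048,-0.001,-0.003,0,0,0],[0.053,-0.001,-0.003,0,0,0],[0.058,-0.001,-0.003,0,0,0],[0.058,-0.001,-0.003,0,0,0]]'; python3 -c "
from h import *
plan((.5618,-.1188,.1242),-27)
s=robot.observe();print(s['torque'],s['contact_force'])"
```

```text
t: 7.95
ee_pos: [0.5617, -0.1193, 0.1481]
eef_rot: [-0.369, -0.603, -0.369, 0.603]
contact_force: [-0.1, -0.5, -2.2]
finger_gap: 0.298
t 7.95 tcp [ 0.5617 -0.1193  0.1481] yaw -27.1 shift [ 0.12  -0.001 -0.002] turn [-0.003  0.     0.   ]
[-0.0269125  -0.04176379  0.04532466] [-0.08476048 -0.4762398  -2.17975434]
```

```bash
python3 -m jog '[[0.005,0,0,0,0,0],[0.01,0,0,0,0,0],[0.015,0,0,0,0,0],[0.02,0,0,0,0,0],[0.025,0,0,0,0,0],[0.025,0,0,0,0,0]]'; python3 -c "
from h import *
plan((.5618,-.1188,.1242),-27)
s=robot.observe();print(s['torque'],s['contact_force'])"
```

```text
t: 8.45
ee_pos: [0.5619, -0.1194, 0.1439]
eef_rot: [0.369, 0.603, 0.369, -0.603]
contact_force: [-2.9, 0.3, 3.7]
finger_gap: 0.299
t 8.45 tcp [ 0.5619 -0.1194  0.1439] yaw -27.1 shift [ 0.099 -0.002 -0.002] turn [-0.004 -0.    -0.001]
[ 0.05828099  0.61500033 -0.01924782] [-2.90071951  0.25157289  3.74778512]
```

Light contact: Fz about +6 N with −x push (Fx −2.9), so the socket centre lies toward −x. Shifting 1.5 mm that way.

```bash
python3 -m jog '[[0,-0.003,0.0017,0,0,0],[0,-0.0067,0.0034,0,0,0],[0,-0.0067,0.0034,0,0,0],[0.005,-0.0067,0.0034,0,0,0],[0.005,-0.0067,0.0034,0,0,0]]'; python3 -c "
from h import *
plan((.5604,-.1194,.1242),-27)
s=robot.observe();print(s['torque'],s['contact_force'])"
```

```text
t: 8.87
ee_pos: [0.5607, -0.1195, 0.1434]
eef_rot: [0.369, 0.604, 0.368, -0.603]
contact_force: [-0.5, -1.7, 9.3]
finger_gap: 0.299
t 8.87 tcp [ 0.5607 -0.1195  0.1434] yaw -27.1 shift [ 0.096 -0.002  0.001] turn [-0.004 -0.001 -0.003]
[-0.11647333 -0.15349704 -0.07307825] [-0.46496928 -1.71655404  9.29472914]
```

```bash
python3 -m jog '[[0,0.0016,0.0031,0.03,0,0],[0,0.0016,0.0031,0.06,0,0],[0,0.0016,0.0031,0.1,0,0],[0,0.0016,0.0031,0.1,0,0]]'; python3 -c "
from h import *
plan((.5604,-.1194,.1242),-27)
s=robot.observe();print(s['torque'],s['contact_force'])"
```

```text
t: 9.2
ee_pos: [0.5601, -0.1201, 0.1418]
eef_rot: [-0.353, -0.612, -0.353, 0.613]
contact_force: [1.4, -0.9, -1.4]
finger_gap: 0.298
t 9.2 tcp [ 0.5601 -0.1201  0.1418] yaw -30.06 shift [ 0.088 -0.    -0.004] turn [-0.107  0.001  0.001]
[-0.38794214 -0.32646341  0.03900336] [ 1.36245447 -0.9046547  -1.42343712]
```

It slipped in (Fz back to free). Continuing down.

```bash
python3 -m jog '[[0.006,0.001,0,0,0,0],[0.012,0.001,0,0,0,0],[0.018,0.001,0,0,0,0],[0.024,0.001,0,0,0,0],[0.024,0.001,0,0,0,0]]'; python3 -c "
from h import *
plan((.5604,-.1194,.1242),-27)
s=robot.observe();print(s['torque'],s['contact_force'])"
```

```text
t: 9.62
ee_pos: [0.5603, -0.1201, 0.137]
eef_rot: [-0.354, -0.612, -0.354, 0.612]
contact_force: [-1.0, -0.8, -3.7]
finger_gap: 0.299
t 9.62 tcp [ 0.5603 -0.1201  0.137 ] yaw -29.96 shift [ 0.064 -0.001 -0.003] turn [-0.103  0.     0.001]
[-0.29143782  0.01513043  0.01599085] [-1.02240569 -0.83901675 -3.7316876 ]
```

```bash
python3 -m jog '[[0.008,0,0,0,0,0],[0.016,0,0,0,0,0],[0.024,0,0,0,0,0],[0.032,0,0,0,0,0],[0.04,0,0,0,0,0],[0.046,0,0,0,0,0],[0.05,0,0,0,0,0],[0.05,0,0,0,0,0]]'; python3 -c "
from h import *
plan((.5604,-.1194,.1242),-27)
s=robot.observe();print(s['torque'],s['contact_force'])"
```

```text
t: 10.28
ee_pos: [0.5604, -0.1201, 0.1273]
eef_rot: [-0.354, -0.612, -0.354, 0.612]
contact_force: [0.3, -1.1, -3.4]
finger_gap: 0.297
t 10.28 tcp [ 0.5604 -0.1201  0.1273] yaw -29.96 shift [ 0.015 -0.002 -0.003] turn [-0.103  0.     0.001]
[-0.30042084 -0.0716544   0.03388099] [ 0.26892769 -1.12261719 -3.42807634]
```

```bash
python3 -m jog '[[0.005,0,0,0,0,0],[0.01,0,0,0,0,0],[0.014,0,0,0,0,0],[0.018,0,0,0,0,0],[0.018,0,0,0,0,0]]'; python3 -c "
from h import *
plan((.5604,-.1194,.1242),-27)
s=robot.observe();print(s['torque'],s['contact_force'],s['joint_pos'].round(3))"
```

```text
t: 10.7
ee_pos: [0.5605, -0.1201, 0.1241]
eef_rot: [0.354, 0.612, 0.354, -0.612]
contact_force: [0.2, -0.9, 1.3]
finger_gap: 0.3
t 10.7 tcp [ 0.5605 -0.1201  0.1241] yaw -29.96 shift [-0.    -0.002 -0.003] turn [-0.103 -0.    -0.   ]
[-0.20203326  0.15694276 -0.0271521 ] [ 0.20492243 -0.90160899  1.25229872] [-0.256 -0.056  1.793  0.     1.405  0.267]
```

Bottom felt at TCP z 0.1241, as predicted for full seating. Now the first quarter turn clockwise (+turn about tool x), in three parts.

```bash
python3 -m jog '[[0,0,0,0.1,0,0],[0,0,0,0.25,0,0],[0,0,0,0.4,0,0],[0,0,0,0.55,0,0],[0,0,0,0.7,0,0],[0,0,0,0.85,0,0],[0,0,0,1,0,0],[0,0,0,1,0,0]]'; python3 -c "
from h import *
plan((.5605,-.1201,.1241),-30)
s=robot.observe();print(s['torque'],s['contact_force'],s['joint_pos'].round(3))"
```

```text
t: 11.37
ee_pos: [0.5606, -0.1203, 0.1242]
eef_rot: [0.19, 0.681, 0.19, -0.681]
contact_force: [0.7, -2.5, 1.2]
finger_gap: 0.297
t 11.37 tcp [ 0.5606 -0.1203  0.1242] yaw -58.83 shift [ 0.    -0.001 -0.   ] turn [-1.006e+00  0.000e+00 -1.000e-03]
[-0.57984034  0.05237026 -0.06689391] [ 0.70670158 -2.47007774  1.15895673] [-0.256 -0.056  1.793 -0.     1.404  0.771]
```

```bash
python3 -c "
from h import *
c=robot.capture('wrist');save('w9.png',c['pixels'],(200,150,360,350),3)
for i in range(3): s=robot.observe();print(s['t'],s['torque'])"
```

```text
11.4167 [-5.95177199e-01  4.40141286e-02  1.03827786e-04]
11.4167 [-5.95177199e-01  4.40141286e-02  1.03827786e-04]
11.4167 [-5.95177199e-01  4.40141286e-02  1.03827786e-04]
```

View pics/w9.png

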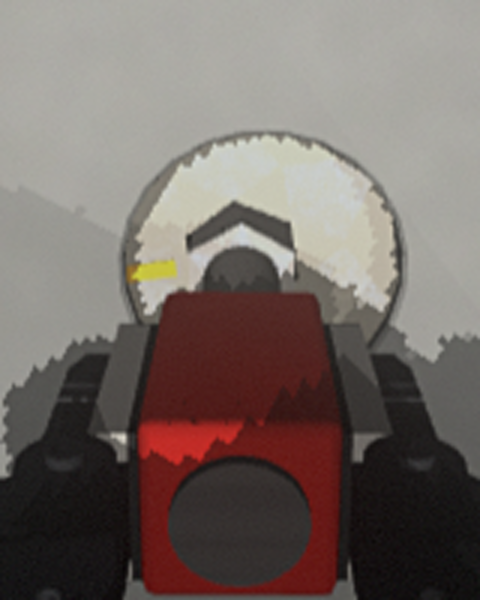

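The yellow mark is still at the tool's left, so the plug turned with the key. Continuing the quarter.

```bash
for k in 1 ; do python3 -m jog '[[0,0,0,0.15,0,0],[0,0,0,0.3,0,0],[0,0,0,0.45,0,0],[0,0,0,0.6,0,0],[0,0,0,0.75,0,0],[0,0,0,0.9,0,0],[0,0,0,1,0,0],[0,0,0,1,0,0]]'; done; python3 -m jog '[[0,0,0,0.15,0,0],[0,0,0,0.3,0,0],[0,0,0,0.45,0,0],[0,0,0,0.6,0,0],[0,0,0,0.75,0,0],[0,0,0,0.9,0,0],[0,0,0,1,0,0],[0,0,0,1,0,0]]'; python3 -c "
from h import *
plan((.5605,-.1201,.1241),-120)
s=robot.observe();print(s['torque'],s['contact_force'],s['joint_pos'].round(3))
c=robot.capture('wrist');save('w10.png',c['pixels'],(200,150,360,350),3)"
```

```text
t: 12.08
ee_pos: [0.5606, -0.12, 0.1241]
eef_rot: [0.017, 0.707, 0.017, -0.707]
contact_force: [0.4, -1.1, 1.0]
finger_gap: 0.297
t: 12.75
ee_pos: [0.5607, -0.1198, 0.1242]
eef_rot: [-0.158, 0.689, -0.158, -0.689]
contact_force: [1.7, 1.8, 2.5]
finger_gap: 0.297
t 12.75 tcp [ 0.5607 -0.1198  0.1242] yaw -115.83 shift [0.    0.002 0.   ] turn [ 0.146 -0.001  0.002]
[ 0.43956386 -0.33561695  0.01619755] [1.73998301 1.75983121 2.54060522] [-2.550e-01 -5.600e-02  1.793e+00  1.000e-03  1.404e+00  1.766e+00]
```

View pics/w10.png

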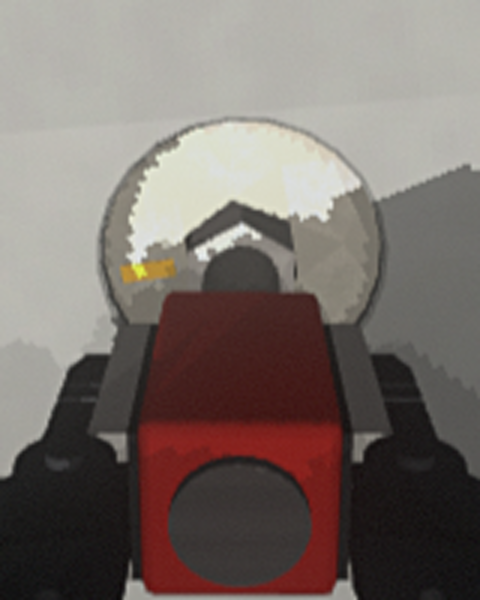

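```bash
python3 -m jog '[[0,0,0,0.14,0,0],[0,0,0,0.14,0,0]]'; python3 -m jog '[[0,0,0,0,0,0],[0,0,0,0,0,0],[0,0,0,0,0,0],[0,0,0,0,0,0],[0,0,0,0,0,0],[0,0,0,0,0,0]]' -0.5;  python3 -m jog '[[0,0,0,-0.15,0,0],[0,0,0,-0.35,0,0],[0,0,0,-0.55,0,0],[0,0,0,-0.75,0,0],[0,0,0,-0.95,0,0],[0,0,0,-1,0,0]]'; python3 -c "
from h import *
plan((.5605,-.1201,.1241),-30)
s=robot.observe();print(s['torque'],s['contact_force'],s['joint_pos'].round(3))
c=robot.capture('wrist');save('w11.png',c['pixels'],(200,150,360,350),3)"
```

```text
t: 12.97
ee_pos: [0.5607, -0.1198, 0.1241]
eef_rot: [-0.183, 0.683, -0.182, -0.683]
contact_force: [1.5, 3.0, 2.1]
finger_gap: 0.298
t: 13.47
ee_pos: [0.5604, -0.1201, 0.1239]
eef_rot: [0.182, -0.683, 0.182, 0.683]
contact_force: [0.1, 0.5, -0.2]
finger_gap: 0.749
t: 13.97
ee_pos: [0.5604, -0.1201, 0.1239]
eef_rot: [0.005, -0.707, 0.005, 0.707]
contact_force: [0.2, -0.0, -0.1]
finger_gap: 0.748
t 13.97 tcp [ 0.5604 -0.1201  0.1239] yaw -90.89 shift [-0.001 -0.    -0.   ] turn [-2.125  0.    -0.   ]
[ 0.04074264  0.00050503 -0.00778372] [ 0.18179043 -0.04850467 -0.12204765] [-0.256 -0.056  1.793 -0.     1.404  1.331]
```

View pics/w11.png

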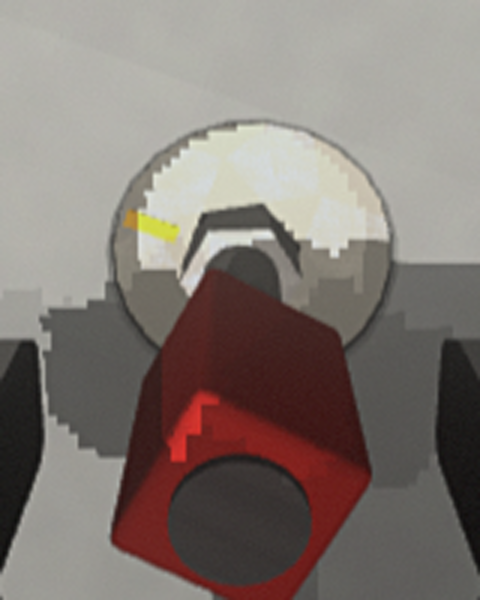

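The key stands free and seated in the socket (disc at crop (240,520)), while the jaws rewind. Finishing the rewind (2.12 units), then regrasping.

```bash
python3 -m jog '[[0,0,0,-0.2,0,0],[0,0,0,-0.45,0,0],[0,0,0,-0.7,0,0],[0,0,0,-0.9,0,0],[0,0,0,-1,0,0]]';python3 -m jog '[[0,0,0,-0.2,0,0],[0,0,0,-0.45,0,0],[0,0,0,-0.7,0,0],[0,0,0,-0.9,0,0],[0,0,0,-1,0,0]]';python3 -m jog '[[0,0,0,-0.1,0,0],[0,0,0,-0.1,0,0]]'; python3 -c "
from h import *
plan((.5605,-.1201,.1241),-30)
s=robot.observe();print(s['torque'],s['contact_force'],s['joint_pos'].round(3))
c=robot.capture('wrist');save('w12.png',c['pixels'],(200,150,360,350),3)"
```

```text
t: 14.43
ee_pos: [0.5604, -0.1201, 0.1239]
eef_rot: [-0.169, -0.687, -0.169, 0.687]
contact_force: [0.5, -0.1, 0.8]
finger_gap: 0.752
t: 14.85
ee_pos: [0.5604, -0.1201, 0.1239]
eef_rot: [-0.334, -0.623, -0.334, 0.623]
contact_force: [0.1, -0.6, -0.6]
finger_gap: 0.751
t: 15.02
ee_pos: [0.5604, -0.1201, 0.1239]
eef_rot: [-0.348, -0.615, -0.348, 0.616]
contact_force: [-0.7, -0.5, -0.2]
finger_gap: 0.749
t 15.02 tcp [ 0.5604 -0.1201  0.1239] yaw -31.02 shift [-0.001  0.    -0.   ] turn [-0.036  0.     0.   ]
[-0.02521863  0.02570092 -0.02481154] [-0.6713775  -0.54661732 -0.17944757] [-0.256 -0.056  1.793 -0.     1.405  0.286]
```

View pics/w12.png

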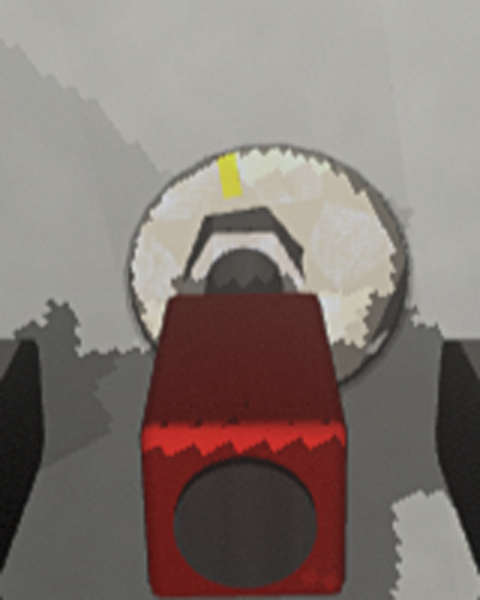

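The key is square to the jaws and the mark has moved a quarter to the top. Regrasping, then the second quarter.

```bash
python3 -m jog '[[0,0,0,0,0,0],[0,0,0,0,0,0],[0,0,0,0,0,0],[0,0,0,0,0,0],[0,0,0,0,0,0],[0,0,0,0,0,0]]' 1; for k in 1; do python3 -m jog '[[0,0,0,0.15,0,0],[0,0,0,0.3,0,0],[0,0,0,0.45,0,0],[0,0,0,0.6,0,0],[0,0,0,0.75,0,0],[0,0,0,0.9,0,0],[0,0,0,1,0,0],[0,0,0,1,0,0]]';done; python3 -c "
from h import *
plan((.5605,-.1201,.1241),-30)
s=robot.observe();print(s['torque'],s['contact_force'],s['joint_pos'].round(3))"
```

```text
t: 15.57
ee_pos: [0.5607, -0.1202, 0.1241]
eef_rot: [0.348, 0.616, 0.347, -0.616]
contact_force: [1.7, -3.1, 0.4]
finger_gap: 0.298
t: 16.23
ee_pos: [0.5607, -0.1201, 0.1241]
eef_rot: [0.184, 0.683, 0.183, -0.683]
contact_force: [2.1, -1.0, 1.2]
finger_gap: 0.298
t 16.23 tcp [ 0.5607 -0.1201  0.1241] yaw -59.91 shift [ 0.    -0.     0.001] turn [-1.044e+00 -1.000e-03 -1.000e-03]
[-0.19079941 -0.56251296 -0.01275026] [ 2.06978867 -0.95252964  1.2289922 ] [-0.256 -0.056  1.793  0.     1.404  0.79 ]
```

```bash
python3 -m jog '[[0,0,0,0.15,0,0],[0,0,0,0.3,0,0],[0,0,0,0.45,0,0],[0,0,0,0.6,0,0],[0,0,0,0.75,0,0],[0,0,0,0.9,0,0],[0,0,0,1,0,0],[0,0,0,1,0,0]]'; python3 -m jog '[[0,0,0,0.15,0,0],[0,0,0,0.3,0,0],[0,0,0,0.45,0,0],[0,0,0,0.6,0,0],[0,0,0,0.75,0,0],[0,0,0,0.9,0,0],[0,0,0,1,0,0],[0,0,0,1,0,0]]'; python3 -m jog '[[0,0,0,0.05,0,0],[0,0,0,0.1,0,0],[0,0,0,0.1,0,0]]'; python3 -c "
from h import *
plan((.5605,-.1201,.1241),-30)
s=robot.observe();print(s['torque'],s['contact_force'],s['joint_pos'].round(3))"; python3 -m jog '[[0,0,0,0,0,0],[0,0,0,0,0,0],[0,0,0,0,0,0],[0,0,0,0,0,0],[0,0,0,0,0,0],[0,0,0,0,0,0]]' -0.5;  python3 -m jog '[[0,0,0,-0.2,0,0],[0,0,0,-0.45,0,0],[0,0,0,-0.7,0,0],[0,0,0,-0.9,0,0],[0,0,0,-1,0,0]]';python3 -m jog '[[0,0,0,-0.2,0,0],[0,0,0,-0.45,0,0],[0,0,0,-0.7,0,0],[0,0,0,-0.9,0,0],[0,0,0,-1,0,0]]';python3 -m jog '[[0,0,0,-0.2,0,0],[0,0,0,-0.45,0,0],[0,0,0,-0.7,0,0],[0,0,0,-0.9,0,0],[0,0,0,-1,0,0],[0,0,0,-1,0,0]]'; python3 -c "
from h import *
plan((.5605,-.1201,.1241),-30)
s=robot.observe();print(s['torque'],s['contact_force'],s['joint_pos'].round(3))
c=robot.capture('wrist');save('w13.png',c['pixels'],(200,150,360,350),3)"
```

```text
t: 16.9
ee_pos: [0.5607, -0.1199, 0.1241]
eef_rot: [0.01, 0.707, 0.01, -0.707]
contact_force: [3.3, 1.9, 1.3]
finger_gap: 0.295
t: 17.57
ee_pos: [0.5609, -0.1199, 0.1241]
eef_rot: [-0.166, 0.688, -0.165, -0.687]
contact_force: [5.9, 1.7, 0.6]
finger_gap: 0.296
t: 17.82
ee_pos: [0.5609, -0.1198, 0.1241]
eef_rot: [-0.182, 0.684, -0.182, -0.683]
contact_force: [6.1, 1.6, -0.0]
finger_gap: 0.296
t 17.82 tcp [ 0.5609 -0.1198  0.1241] yaw -119.8 shift [-0.     0.002  0.001] turn [-3.135e+00 -3.000e-03  0.000e+00]
[ 0.29853636 -1.33931659 -0.01734071] [ 6.09953962  1.5796358  -0.02408935] [-2.550e-01 -5.600e-02  1.793e+00  1.000e-03  1.404e+00  1.835e+00]
t: 18.32
ee_pos: [0.5604, -0.1201, 0.1238]
eef_rot: [0.182, -0.683, 0.182, 0.683]
contact_force: [-0.4, -0.6, 0.1]
finger_gap: 0.749
t: 18.73
ee_pos: [0.5604, -0.1201, 0.1239]
eef_rot: [0.006, -0.707, 0.006, 0.707]
contact_force: [0.4, 1.3, -0.3]
finger_gap: 0.754
t: 19.15
ee_pos: [0.5604, -0.1201, 0.1239]
eef_rot: [-0.169, -0.686, -0.17, 0.687]
contact_force: [-0.0, -0.4, 0.4]
finger_gap: 0.751
t: 19.65
ee_pos: [0.5604, -0.1201, 0.1239]
eef_rot: [-0.333, -0.624, -0.333, 0.624]
contact_force: [-0.2, -0.2, 0.7]
finger_gap: 0.75
t 19.65 tcp [ 0.5604 -0.1201  0.1239] yaw -33.82 shift [-0.001  0.    -0.   ] turn [-0.133  0.     0.   ]
[ 0.00861982 -0.05161998 -0.0245182 ] [-0.21927098 -0.18610717  0.69968905] [-0.256 -0.056  1.793 -0.     1.405  0.335]
```

View pics/w13.png

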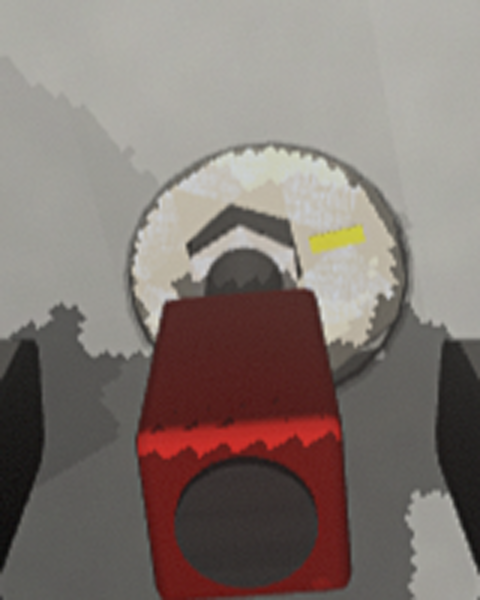

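The mark is now at the right, two quarters done. Last bit of rewind, regrasp, then approach the stop with care, watching both wrist moment and joint-6 effort.

```bash
cat > q.py <<'E'
from h import *
s=robot.observe();p,r=tool(s);M=r.as_matrix()
print("t",round(s['t'],2),"yaw",np.degrees(np.arctan2(M[1,1],M[0,1])).round(2),"q6",s['joint_pos'][5].round(4),"v6",s['joint_vel'][5].round(3),"eff6",s['effort'][5].round(4),"mom",s['torque'].round(3),"F",s['contact_force'].round(1),"p",p.round(4))
E
python3 -m jog '[[0,0,0,-0.12,0,0],[0,0,0,-0.12,0,0]]'; python3 q.py; python3 -m jog '[[0,0,0,0,0,0],[0,0,0,0,0,0],[0,0,0,0,0,0],[0,0,0,0,0,0],[0,0,0,0,0,0],[0,0,0,0,0,0]]' 1; python3 q.py; python3 -m jog '[[0,0,0,0.05,0,0],[0,0,0,0.1,0,0],[0,0,0,0.15,0,0],[0,0,0,0.2,0,0]]'; python3 q.py;  python3 -m jog '[[0,0,0,0.05,0,0],[0,0,0,0.1,0,0],[0,0,0,0.15,0,0],[0,0,0,0.2,0,0]]'; python3 q.py; python3 -m jog '[[0,0,0,0.05,0,0],[0,0,0,0.1,0,0],[0,0,0,0.15,0,0],[0,0,0,0.2,0,0]]'; python3 q.py; python3 -m jog '[[0,0,0,0,0,0]]';python3 q.py
```

```text
t: 19.87
ee_pos: [0.5604, -0.1201, 0.1239]
eef_rot: [-0.351, -0.614, -0.351, 0.614]
contact_force: [1.1, -0.0, 0.3]
finger_gap: 0.752
t 19.87 yaw -30.5 q6 0.2767 v6 0.091 eff6 -1.3355 mom [ 0.032 -0.02  -0.035] F [ 1.1 -0.   0.3] p [ 0.5604 -0.1201  0.1239]
t: 20.37
ee_pos: [0.5607, -0.1203, 0.1241]
eef_rot: [0.351, 0.614, 0.35, -0.614]
contact_force: [2.1, -1.6, 0.8]
finger_gap: 0.297
t 20.37 yaw -30.57 q6 0.2779 v6 -0.003 eff6 0.0139 mom [-0.489 -0.533  0.047] F [ 2.1 -1.6  0.8] p [ 0.5607 -0.1203  0.1241]
t: 20.7
ee_pos: [0.5606, -0.1202, 0.1241]
eef_rot: [0.319, 0.631, 0.319, -0.631]
contact_force: [2.6, -3.0, 1.6]
finger_gap: 0.299
t 20.7 yaw -36.4 q6 0.3797 v6 0.299 eff6 -0.7259 mom [-0.57  -0.739  0.134] F [ 2.6 -3.   1.6] p [ 0.5606 -0.1202  0.1241]
t: 21.03
ee_pos: [0.5606, -0.1202, 0.1241]
eef_rot: [0.287, 0.646, 0.287, -0.646]
contact_force: [3.6, -3.2, 2.8]
finger_gap: 0.296
t 21.03 yaw -42.14 q6 0.4798 v6 0.296 eff6 -0.7115 mom [-0.698 -0.758  0.054] F [ 3.6 -3.2  2.8] p [ 0.5606 -0.1202  0.1241]
t: 21.37
ee_pos: [0.5606, -0.1201, 0.1241]
eef_rot: [0.254, 0.66, 0.254, -0.66]
contact_force: [3.7, -2.9, 3.5]
finger_gap: 0.297
t 21.37 yaw -47.87 q6 0.5799 v6 0.298 eff6 -0.7097 mom [-0.691 -0.837  0.083] F [ 3.7 -2.9  3.5] p [ 0.5606 -0.1201  0.1241]
t: 21.45
ee_pos: [0.5606, -0.1201, 0.1241]
eef_rot: [0.254, 0.66, 0.254, -0.66]
contact_force: [4.2, -2.9, 3.8]
finger_gap: 0.298
t 21.45 yaw -47.86 q6 0.5797 v6 -0.052 eff6 0.7459 mom [-0.661 -0.78   0.009] F [ 4.2 -2.9  3.8] p [ 0.5606 -0.1201  0.1241]
```

While turning, the moment about z reads about +0.08 to +0.13. I've turned 0.3 rad in this quarter, and the stop can't come before about 0.55. I go to 0.5, then take 0.01 rad typed steps, each followed by a check that breaks the chain if the moment rises.

```bash
cat > g.py <<'E'
import sys
from h import *
s=robot.observe();_,r=tool(s);M=r.as_matrix()
m=s['torque'][2];print(round(s['t'],2),"yaw",np.degrees(np.arctan2(M[1,1],M[0,1])).round(2),"mz",m.round(3),"e6",s['effort'][5].round(3),"F",s['contact_force'].round(1))
sys.exit(1 if m>.2 else 0)
E
python3 -m jog '[[0,0,0,0.05,0,0],[0,0,0,0.1,0,0],[0,0,0,0.15,0,0],[0,0,0,0.2,0,0]]'>/dev/null; python3 g.py && python3 -m jog '[[0,0,0,0.05,0,0],[0,0,0,0.1,0,0],[0,0,0,0.14,0,0],[0,0,0,0.18,0,0]]' >/dev/null; python3 g.py && python3 -m jog '[[0,0,0,0.02,0,0]]' >/dev/null && python3 g.py && python3 -m jog '[[0,0,0,0.02,0,0]]' >/dev/null && python3 g.py && python3 -m jog '[[0,0,0,0.02,0,0]]' >/dev/null && python3 g.py && python3 -m jog '[[0,0,0,0.02,0,0]]' >/dev/null && python3 g.py && python3 -m jog '[[0,0,0,0.02,0,0]]' >/dev/null && python3 g.py && python3 -m jog '[[0,0,0,0.02,0,0]]' >/dev/null && python3 g.py
```

```text
21.78 yaw -53.56 mz 0.139 e6 -0.709 F [ 3.3 -2.5  4.4]
22.12 yaw -58.71 mz 0.097 e6 -0.512 F [ 3.5 -2.2  4. ]
22.2 yaw -59.29 mz 0.084 e6 0.052 F [ 3.4 -1.6  4.8]
22.28 yaw -59.83 mz 0.063 e6 -0.168 F [ 3.8 -2.4  5.4]
22.37 yaw -60.4 mz 0.05 e6 -0.229 F [ 3.6 -2.   4.4]
22.45 yaw -60.97 mz 0.047 e6 -0.235 F [ 3.  -1.1  5.9]
22.53 yaw -61.54 mz 0.087 e6 -0.235 F [ 2.9 -1.7  5. ]
22.62 yaw -62.12 mz 0.113 e6 -0.235 F [ 4.5 -1.8  5.7]
```

e6 is a precise signal (−0.235 when steady), so I add it to the guard and continue.

```bash
sed -i 's/m>.2 else/m>.2 or s["effort"][5]<-.30 else/' g.py
python3 -m jog '[[0,0,0,0.02,0,0]]' >/dev/null && python3 g.py && python3 -m jog '[[0,0,0,0.02,0,0]]' >/dev/null && python3 g.py && python3 -m jog '[[0,0,0,0.02,0,0]]' >/dev/null && python3 g.py && python3 -m jog '[[0,0,0,0.02,0,0]]' >/dev/null && python3 g.py && python3 -m jog '[[0,0,0,0.02,0,0]]' >/dev/null && python3 g.py && python3 -m jog '[[0,0,0,0.02,0,0]]' >/dev/null && python3 g.py && python3 -m jog '[[0,0,0,0.02,0,0]]' >/dev/null && python3 g.py && python3 -m jog '[[0,0,0,0.02,0,0]]' >/dev/null && python3 g.py && python3 -m jog '[[0,0,0,0.02,0,0]]' >/dev/null && python3 g.py && python3 -m jog '[[0,0,0,0.02,0,0]]' >/dev/null && python3 g.py && python3 -m jog '[[0,0,0,0.02,0,0]]' >/dev/null && python3 g.py && python3 -m jog '[[0,0,0,0.02,0,0]]' >/dev/null && python3 g.py && python3 -m jog '[[0,0,0,0.02,0,0]]' >/dev/null && python3 g.py && python3 -m jog '[[0,0,0,0.02,0,0]]' >/dev/null && python3 g.py
```

```text
22.7 yaw -62.69 mz 0.084 e6 -0.235 F [ 3.8 -0.5  6. ]
22.78 yaw -63.26 mz 0.088 e6 -0.235 F [ 3.6 -1.   5.2]
22.87 yaw -63.84 mz 0.068 e6 -0.235 F [ 3.8 -1.8  5.5]
22.95 yaw -64.41 mz 0.059 e6 -0.235 F [ 4.4 -1.   4.1]
23.03 yaw -64.98 mz 0.056 e6 -0.235 F [ 3.1 -1.4  5.2]
23.12 yaw -65.55 mz 0.133 e6 -0.235 F [ 4.1 -1.4  6.4]
23.2 yaw -66.13 mz 0.052 e6 -0.235 F [ 3.  -1.7  5.5]
23.28 yaw -66.7 mz 0.027 e6 -0.235 F [ 4.1 -1.8  5.1]
23.37 yaw -67.27 mz 0.087 e6 -0.235 F [ 3.7 -1.6  5.5]
23.45 yaw -67.85 mz 0.069 e6 -0.235 F [ 3.7 -0.4  5.4]
23.53 yaw -68.42 mz 0.046 e6 -0.235 F [ 4.2 -1.   5.2]
23.62 yaw -68.99 mz 0.054 e6 -0.235 F [ 4.9 -1.8  5.6]
23.7 yaw -69.56 mz 0.111 e6 -0.235 F [ 4.  -1.9  5.3]
23.78 yaw -70.13 mz 0.055 e6 -0.235 F [ 4.2 -0.8  5.2]
```

```bash
python3 -m jog '[[0,0,0,0.02,0,0]]' >/dev/null && python3 g.py && python3 -m jog '[[0,0,0,0.02,0,0]]' >/dev/null && python3 g.py && python3 -m jog '[[0,0,0,0.02,0,0]]' >/dev/null && python3 g.py && python3 -m jog '[[0,0,0,0.02,0,0]]' >/dev/null && python3 g.py && python3 -m jog '[[0,0,0,0.02,0,0]]' >/dev/null && python3 g.py && python3 -m jog '[[0,0,0,0.02,0,0]]' >/dev/null && python3 g.py && python3 -m jog '[[0,0,0,0.02,0,0]]' >/dev/null && python3 g.py && python3 -m jog '[[0,0,0,0.02,0,0]]' >/dev/null && python3 g.py && python3 -m jog '[[0,0,0,0.02,0,0]]' >/dev/null && python3 g.py && python3 -m jog '[[0,0,0,0.02,0,0]]' >/dev/null && python3 g.py && python3 -m jog '[[0,0,0,0.02,0,0]]' >/dev/null && python3 g.py && python3 -m jog '[[0,0,0,0.02,0,0]]' >/dev/null && python3 g.py && python3 -m jog '[[0,0,0,0.02,0,0]]' >/dev/null && python3 g.py && python3 -m jog '[[0,0,0,0.02,0,0]]' >/dev/null && python3 g.py
```

```text
23.87 yaw -70.71 mz 0.045 e6 -0.235 F [ 4.4 -1.6  6. ]
23.95 yaw -71.28 mz 0.062 e6 -0.235 F [ 3.3 -0.9  4.8]
24.03 yaw -71.86 mz 0.071 e6 -0.235 F [ 2.8 -1.3  4.4]
24.12 yaw -72.43 mz 0.091 e6 -0.234 F [ 3.7 -1.6  5.2]
24.2 yaw -73.0 mz 0.068 e6 -0.234 F [ 3.7 -0.6  5.5]
24.28 yaw -73.57 mz 0.071 e6 -0.234 F [ 4.3 -1.5  5.8]
24.37 yaw -74.15 mz 0.036 e6 -0.234 F [ 4.1 -0.9  5.4]
24.45 yaw -74.72 mz 0.073 e6 -0.234 F [ 3.3 -1.4  5.5]
24.53 yaw -75.29 mz 0.067 e6 -0.234 F [ 4.  -1.7  5.7]
24.62 yaw -75.86 mz 0.081 e6 -0.234 F [ 4.2 -1.1  5. ]
24.7 yaw -76.44 mz 0.029 e6 -0.234 F [ 3.6 -1.3  4.8]
24.78 yaw -77.01 mz 0.037 e6 -0.234 F [ 3.3 -0.8  4.9]
24.87 yaw -77.58 mz 0.062 e6 -0.234 F [4.7 0.1 4. ]
24.95 yaw -78.16 mz 0.073 e6 -0.234 F [ 4.3 -0.9  5.1]
```

```bash
python3 -m jog '[[0,0,0,0.02,0,0]]' >/dev/null && python3 g.py && python3 -m jog '[[0,0,0,0.02,0,0]]' >/dev/null && python3 g.py && python3 -m jog '[[0,0,0,0.02,0,0]]' >/dev/null && python3 g.py && python3 -m jog '[[0,0,0,0.02,0,0]]' >/dev/null && python3 g.py && python3 -m jog '[[0,0,0,0.02,0,0]]' >/dev/null && python3 g.py && python3 -m jog '[[0,0,0,0.02,0,0]]' >/dev/null && python3 g.py && python3 -m jog '[[0,0,0,0.02,0,0]]' >/dev/null && python3 g.py && python3 -m jog '[[0,0,0,0.02,0,0]]' >/dev/null && python3 g.py && python3 -m jog '[[0,0,0,0.02,0,0]]' >/dev/null && python3 g.py && python3 -m jog '[[0,0,0,0.02,0,0]]' >/dev/null && python3 g.py && python3 -m jog '[[0,0,0,0.02,0,0]]' >/dev/null && python3 g.py && python3 -m jog '[[0,0,0,0.02,0,0]]' >/dev/null && python3 g.py && python3 -m jog '[[0,0,0,0.02,0,0]]' >/dev/null && python3 g.py && python3 -m jog '[[0,0,0,0.02,0,0]]' >/dev/null && python3 g.py
```

```text
25.03 yaw -78.73 mz 0.078 e6 -0.234 F [ 4.9 -1.4  4.3]
25.12 yaw -79.3 mz 0.048 e6 -0.234 F [ 4.3 -0.8  5.4]
25.2 yaw -79.87 mz 0.055 e6 -0.234 F [ 4.  -0.9  5.3]
25.28 yaw -80.45 mz 0.016 e6 -0.234 F [ 5.5 -0.1  5.7]
25.37 yaw -81.02 mz 0.038 e6 -0.234 F [ 4.1 -1.5  5.9]
25.45 yaw -81.59 mz 0.061 e6 -0.234 F [ 4.8 -0.9  4.8]
25.53 yaw -82.17 mz 0.114 e6 -0.234 F [ 3.6 -0.8  4.6]
25.62 yaw -82.74 mz 0.102 e6 -0.234 F [ 4.4 -1.1  5.6]
25.7 yaw -83.31 mz 0.134 e6 -0.234 F [3.8 0.3 4.9]
25.78 yaw -83.89 mz 0.076 e6 -0.233 F [ 4.3 -0.6  4.8]
25.87 yaw -84.46 mz 0.128 e6 -0.233 F [3.7 0.2 4.4]
25.95 yaw -85.03 mz 0.127 e6 -0.233 F [ 3.4 -0.4  5. ]
26.03 yaw -85.6 mz 0.093 e6 -0.233 F [ 4.2 -0.6  4.7]
26.12 yaw -86.18 mz 0.114 e6 -0.237 F [4.7 0.2 5.4]
```

The moment has risen from about 0.06 to 0.11. I'll check by picture whether the mark still follows the tool.

```bash
cat > mk.py <<'E'
import sys
from h import *
c=robot.capture('wrist');im=c['pixels'];h=cv2.cvtColor(im,cv2.COLOR_RGB2HSV)
m=((h[:,:,0]>15)&(h[:,:,0]<35)&(h[:,:,1]>140)).astype(np.uint8);m[:180]=0;m[300:]=0;m[:,:220]=0;m[:,345:]=0
n,l,s,ce=cv2.connectedComponentsWithStats(m)
p,r=tool()
for i in range(1,n):
    if s[i,4]>15:
        w=onz(c,*ce[i],.07);d=w[:2]-np.array([.5605,-.120]);print(s[i].tolist(),ce[i].round(2),"mark world ang",np.degrees(np.arctan2(d[1],d[0])).round(2),np.hypot(*d).round(4))
save(sys.argv[1],im,(200,150,360,350),3)
E
python3 mk.py w14.png; python3 g.py
```

```text
[303, 227, 18, 8, 86] [311.44 230.4 ] mark world ang -71.76 0.0223
26.17 yaw -86.22 mz 0.01 e6 -0.139 F [ 4.8 -0.5  5.4]
```

View pics/w14.png

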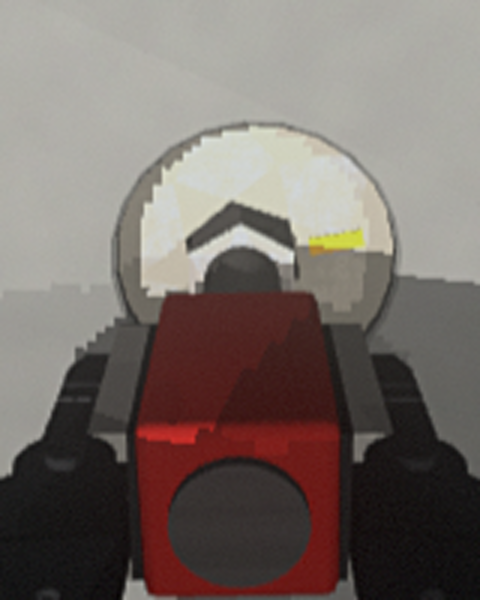

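The mark still holds the same place relative to the tool, and the moment relaxes at rest, so the plug is still turning freely. Continuing.

```bash
python3 -m jog '[[0,0,0,0.02,0,0]]' >/dev/null && python3 g.py && python3 -m jog '[[0,0,0,0.02,0,0]]' >/dev/null && python3 g.py && python3 -m jog '[[0,0,0,0.02,0,0]]' >/dev/null && python3 g.py && python3 -m jog '[[0,0,0,0.02,0,0]]' >/dev/null && python3 g.py && python3 -m jog '[[0,0,0,0.02,0,0]]' >/dev/null && python3 g.py && python3 -m jog '[[0,0,0,0.02,0,0]]' >/dev/null && python3 g.py && python3 -m jog '[[0,0,0,0.02,0,0]]' >/dev/null && python3 g.py && python3 -m jog '[[0,0,0,0.02,0,0]]' >/dev/null && python3 g.py && python3 -m jog '[[0,0,0,0.02,0,0]]' >/dev/null && python3 g.py && python3 -m jog '[[0,0,0,0.02,0,0]]' >/dev/null && python3 g.py ; python3 mk.py w15.png;python3 g.py
```

```text
26.25 yaw -86.72 mz 0.066 e6 -0.368 F [ 4.3 -0.9  5.7]
[303, 227, 18, 8, 87] [311.52 230.3 ] mark world ang -72.15 0.0224
26.3 yaw -86.78 mz 0.06 e6 -0.246 F [3.7 0.1 3.8]
```

```bash
python3 -m jog '[[0,0,0,0,0,0],[0,0,0,0,0,0]]' >/dev/null; python3 g.py;  python3 -m jog '[[0,0,0,0.01,0,0]]' >/dev/null;python3 g.py;python3 -m jog '[[0,0,0,0,0,0],[0,0,0,0,0,0]]' >/dev/null; python3 g.py; python3 mk.py w16.png
```

```text
26.47 yaw -86.72 mz 0.091 e6 0.067 F [ 3.7 -1.7  5.6]
26.55 yaw -87.0 mz 0.099 e6 -0.212 F [ 4.2 -0.7  5.4]
26.72 yaw -87.01 mz 0.04 e6 0.096 F [ 4.4 -0.6  4.9]
[303, 227, 18, 8, 84] [311.44 230.42] mark world ang -72.59 0.0223
```

That trip was only the servo's start-up transient, and the mark still follows the tool (14.4° offset). Continuing with a looser effort guard.

```bash
sed -i 's/<-.30/<-.42/' g.py
python3 -m jog '[[0,0,0,0.02,0,0]]' >/dev/null && python3 g.py && python3 -m jog '[[0,0,0,0.02,0,0]]' >/dev/null && python3 g.py && python3 -m jog '[[0,0,0,0.02,0,0]]' >/dev/null && python3 g.py && python3 -m jog '[[0,0,0,0.02,0,0]]' >/dev/null && python3 g.py && python3 -m jog '[[0,0,0,0.02,0,0]]' >/dev/null && python3 g.py && python3 -m jog '[[0,0,0,0.02,0,0]]' >/dev/null && python3 g.py && python3 -m jog '[[0,0,0,0.02,0,0]]' >/dev/null && python3 g.py && python3 -m jog '[[0,0,0,0.02,0,0]]' >/dev/null && python3 g.py && python3 -m jog '[[0,0,0,0.02,0,0]]' >/dev/null && python3 g.py && python3 -m jog '[[0,0,0,0.02,0,0]]' >/dev/null && python3 g.py ; python3 mk.py w17.png;python3 g.py
```

```text
26.85 yaw -87.57 mz 0.067 e6 -0.515 F [ 3.9 -0.6  4.5]
[303, 227, 18, 8, 84] [311.56 230.33] mark world ang -73.03 0.0224
26.9 yaw -87.64 mz 0.07 e6 -0.288 F [ 4.2 -1.   4.6]
```

```bash
sed -i 's/<-.42/<-.7/;s/m>.2/m>.19/' g.py
python3 -m jog '[[0,0,0,0.02,0,0]]' >/dev/null && python3 g.py && python3 -m jog '[[0,0,0,0.02,0,0]]' >/dev/null && python3 g.py && python3 -m jog '[[0,0,0,0.02,0,0]]' >/dev/null && python3 g.py && python3 -m jog '[[0,0,0,0.02,0,0]]' >/dev/null && python3 g.py && python3 -m jog '[[0,0,0,0.02,0,0]]' >/dev/null && python3 g.py && python3 -m jog '[[0,0,0,0.02,0,0]]' >/dev/null && python3 g.py && python3 -m jog '[[0,0,0,0.02,0,0]]' >/dev/null && python3 g.py && python3 -m jog '[[0,0,0,0.02,0,0]]' >/dev/null && python3 g.py && python3 -m jog '[[0,0,0,0.02,0,0]]' >/dev/null && python3 g.py && python3 -m jog '[[0,0,0,0.02,0,0]]' >/dev/null && python3 g.py ; python3 mk.py w18.png;python3 g.py
```

```text
26.98 yaw -88.15 mz 0.077 e6 -0.388 F [ 5.  -0.2  4. ]
27.07 yaw -88.75 mz 0.143 e6 -0.285 F [ 4.2 -1.1  4.8]
27.15 yaw -89.33 mz 0.054 e6 -0.238 F [ 4.5 -0.   4.7]
27.23 yaw -89.9 mz 0.024 e6 -0.233 F [ 6.  -0.6  4.2]
27.32 yaw -90.47 mz 0.115 e6 -0.233 F [ 3.8 -0.3  4.6]
27.4 yaw -91.04 mz 0.093 e6 -0.233 F [4.4 0.  4.7]
27.48 yaw -91.62 mz 0.096 e6 -0.232 F [ 4.3 -0.2  5. ]
27.57 yaw -92.19 mz 0.084 e6 -0.232 F [ 4.3 -0.9  5. ]
27.65 yaw -92.76 mz 0.116 e6 -0.231 F [4.7 0.3 6. ]
27.73 yaw -93.34 mz 0.075 e6 -0.232 F [ 5.1 -0.2  4.8]
[303, 227, 18, 8, 84] [311.37 230.33] mark world ang -78.44 0.0221
27.78 yaw -93.38 mz 0.066 e6 -0.144 F [ 5.5 -0.4  5. ]
```

```bash
python3 -m jog '[[0,0,0,0.02,0,0]]' >/dev/null && python3 g.py && python3 -m jog '[[0,0,0,0.02,0,0]]' >/dev/null && python3 g.py && python3 -m jog '[[0,0,0,0.02,0,0]]' >/dev/null && python3 g.py && python3 -m jog '[[0,0,0,0.02,0,0]]' >/dev/null && python3 g.py && python3 -m jog '[[0,0,0,0.02,0,0]]' >/dev/null && python3 g.py && python3 -m jog '[[0,0,0,0.02,0,0]]' >/dev/null && python3 g.py; python3 mk.py w19.png;python3 g.py
```

```text
27.87 yaw -93.88 mz 0.161 e6 -0.37 F [ 5.3 -0.4  5.5]
27.95 yaw -94.48 mz 0.136 e6 -0.282 F [5.3 0.3 4.8]
28.03 yaw -95.05 mz 0.023 e6 -0.237 F [4.8 0.1 5.8]
28.12 yaw -95.62 mz 0.09 e6 -0.232 F [ 5.2 -0.1  5.3]
28.2 yaw -96.2 mz 0.082 e6 -0.232 F [5.3 0.3 4.5]
28.28 yaw -96.77 mz 0.07 e6 -0.232 F [ 4.9 -0.4  4.9]
[303, 227, 18, 8, 87] [311.45 230.31] mark world ang -81.71 0.0221
28.33 yaw -96.82 mz 0.084 e6 -0.144 F [4.8 0.3 5.1]
```

```bash
python3 -m jog '[[0,0,0,0.02,0,0]]' >/dev/null && python3 g.py && python3 -m jog '[[0,0,0,0.02,0,0]]' >/dev/null && python3 g.py && python3 -m jog '[[0,0,0,0.02,0,0]]' >/dev/null && python3 g.py && python3 -m jog '[[0,0,0,0.02,0,0]]' >/dev/null && python3 g.py && python3 -m jog '[[0,0,0,0.02,0,0]]' >/dev/null && python3 g.py && python3 -m jog '[[0,0,0,0.02,0,0]]' >/dev/null && python3 g.py; python3 mk.py w20.png;python3 g.py
```

```text
28.42 yaw -97.32 mz 0.128 e6 -0.37 F [5.1 0.1 4.7]
28.5 yaw -97.92 mz 0.076 e6 -0.281 F [6.1 0.1 5.6]
28.58 yaw -98.49 mz 0.109 e6 -0.237 F [5.9 0.1 5.3]
28.67 yaw -99.06 mz 0.112 e6 -0.232 F [5.4 1.1 5.7]
28.75 yaw -99.64 mz 0.129 e6 -0.182 F [ 5.6 -0.2  5.2]
28.83 yaw -100.21 mz 0.257 e6 -0.045 F [ 4.6 -0.4  5. ]
[303, 226, 18, 8, 87] [311.38 229.9 ] mark world ang -84.21 0.022
28.88 yaw -100.25 mz 0.204 e6 0.053 F [5.8 0.  4.8]
```

The stop is felt: the moment jumped to 0.26 and stays at 0.20 at rest, and the mark lags by 1°. Relieving slightly, then letting go.

```bash
python3 -m jog '[[0,0,0,-0.02,0,0],[0,0,0,-0.02,0,0]]' >/dev/null; python3 g.py; python3 mk.py w21.png; python3 -m jog '[[0,0,0,-0.02,0,0],[0,0,0,-0.02,0,0],[0,0,0,-0.02,0,0],[0,0,0,-0.02,0,0],[0,0,0,-0.02,0,0],[0,0,0,-0.02,0,0],[0,0,0,-0.02,0,0]]' -1; python3 q.py; python3 mk.py w22.png
```

```text
29.05 yaw -99.58 mz 0.019 e6 -0.213 F [ 4.9 -0.7  5.1]
[303, 227, 18, 8, 85] [311.51 230.19] mark world ang -84.24 0.0221
t: 29.68
ee_pos: [0.5604, -0.1201, 0.1238]
eef_rot: [0.056, -0.705, 0.056, 0.705]
contact_force: [0.5, -0.7, -0.7]
finger_gap: 1.002
t 29.68 yaw -99.01 q6 1.4725 v6 -0.001 eff6 0.0028 mom [ 0.017  0.02  -0.029] F [ 0.5 -0.7 -0.7] p [ 0.5604 -0.1201  0.1238]
[302, 227, 18, 7, 85] [310.92 230.08] mark world ang -84.01 0.022
```

View pics/w22.png

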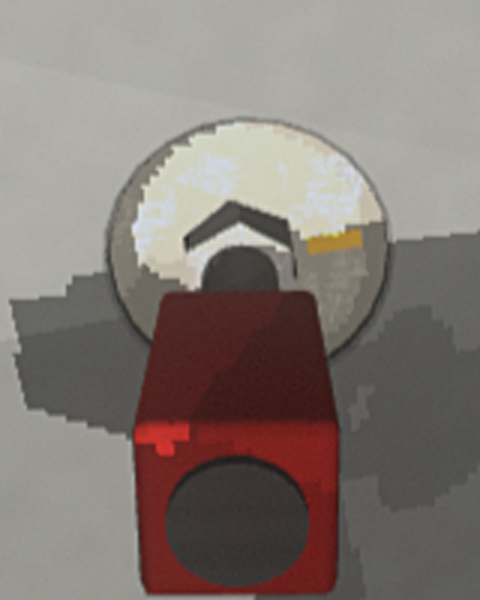

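Key is free and standing, mark unmoved. Retreating straight up.

```bash
python3 -m jog '[[-0.03,0,0,0,0,0],[-0.1,0,0,0,0,0],[-0.2,0,0,0,0,0],[-0.35,0,0,0,0,0],[-0.5,0,0,0,0,0],[-0.6,0,0,0,0,0],[-0.6,0,0,0,0,0],[-0.6,0,0,0,0,0],[-0.6,0,0,0,0,0]]'
python3 - <<'E'
from h import *
c=robot.capture('wrist');b=robot.capture('side');a=robot.capture('scene')
A=cv2.resize(a['pixels'][140:300,150:310],(400,400));B=cv2.resize(b['pixels'][130:270,200:340],(400,400))
save('end.png',np.hstack([A,B]));save('endw.png',c['pixels']);print(robot.observe()['contact_force'])
E
```

```text
t: 30.48
ee_pos: [0.5603, -0.1201, 0.2439]
eef_rot: [0.056, -0.705, 0.056, 0.705]
contact_force: [-0.2, 0.9, -0.7]
finger_gap: 0.999
[-0.05756936 -0.07974361  0.48239162]
```

View pics/end.png

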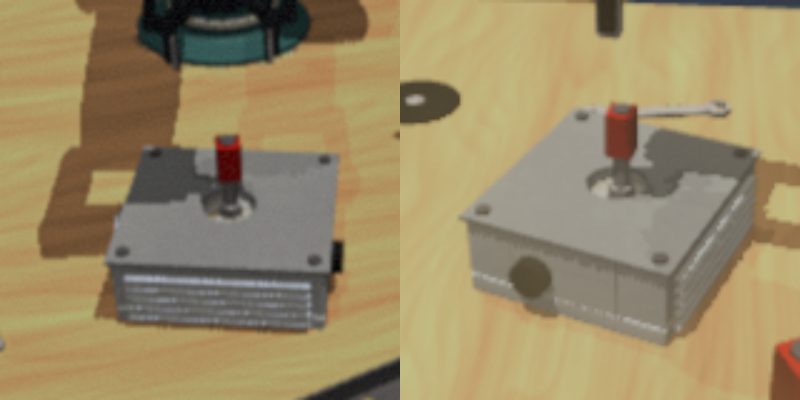

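View pics/endw.png

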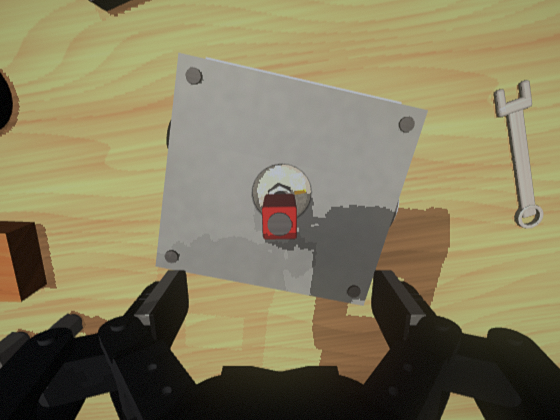

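The key stands upright in the plug (scene crop (228,175), side crop (620,150)) and the gripper is clear of it. Handing in.

```bash
python3 -c "
from workcell import robot
print(robot.sign_off())"
```

```text
the job is handed in; nothing more can be done
None
```

The plug is turned home against its stop, and the key is left standing upright in it with the gripper clear. I handed the job in at about 30.5 s of the 72 s allowed.

- **Taking the key:** I took the small red-handled key from the wooden block and left the two larger look-alikes alone.
- **Seating:** The socket was in view through the access hole, so I found it by camera first and finished by touch. One 1.5 mm sideways shift, one 0.7 mm shift and a 3° turn let the key drop in. It bottomed at TCP z 0.1241 m, against 0.1242 m predicted for full seating. The highest vertical reading I saw at the plug was about 9 N.
- **Turning:** Two quarter turns with regrasps, then 1.2 rad in a third grasp, the last part in 0.01 rad steps. At the stop the moment read 0.26 N m while moving and 0.20 N m at rest, against about 0.08 N m when turning freely. The plug's yellow mark stopped following the tool there. I backed off slightly before opening the jaws.

**Last checks:** Pictures show the key upright, the mark unmoved after release, and no contact force on the arm. I never came near the spray can, tape roll or spanner, but took no final measurement of their positions.

**Disagreements:**
- The cameras differed by 2 to 4 mm on positions, which touch resolved.
- A joint-effort check tripped twice before the stop. The mark showed the plug was still turning, so I put it down to the servo starting up.
- The moment readings carry about 0.04 N m of noise, so the 0.26 is approximate.

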